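Start a loose square-head screw straight with a socket driver

ROBOT

A 6-joint arm with a two-finger parallel gripper is mounted at the origin on the work surface; the furniture and walls round the work are solid. World frame = base frame: x ahead of the robot, y to its left, z up, the work surface at z = 0. Lengths are in m, angles in rad, forces in N, time in s.
With the tool pointing down it reaches from about 0.35 to 1 m from the base axis. Payload 7.1 kg.
Tool frame: the origin (TCP) lies at the very end of the fingers, on their centre line; the grasp point (between the pads) lies 19 mm behind it (env.pinch_z is the distance from the TCP to the grasp point, in m); z points along the fingers, y is the direction in which the jaws open and shut (so a half turn about z gives the same grasp; the last joint's range is limited). The gripper opens to 85 mm and grips with 20 to 120 N. Pads are 22 mm wide; open, the fingers measure 114 mm over their backs; the gripper's body (76 mm by 85 mm) begins 54 mm behind the grasp point. The pads swing forward as they close: fully open they stand 13 mm farther back than shut.
Start: joints at [-1.291, 0.423, 1.63, -0, 1.089, -0.019], TCP at [0.184, -0.597, 0.201] pointing down, gripper open.
Joint ranges: [-3, 3], [-0.9, 2.11], [0.09, 2.58], [-1.31, 4.45], [0.11, 2.69], [-2.54, 2.54]. Speed limits (rad/s): [2.39, 2.39, 3.01, 3.14, 3.14, 3.14].

INTERFACE

Orientations are given as a unit quaternion [x, y, z, w].
In Python, from station import monitor, viewer, order, env gives the robot as it stands. The module is installed in compiled form; this text tells all that it offers.
- The arm moves only by the tool play_rows, never from a script. Its argument "increments" is a list that holds one entry, the list of rows, each a list of 7 numbers: the shift along the tool's x, y, z in mm, then the turn, a rotation vector about the tool's x, y, z in degrees, then the finger opening in mm, from 0 to 85.4. In form: [[[x, y, z, rx, ry, rz, hand], ...]]. A call has 1 to 10 rows; each row shifts and turns the pose as measured when the row begins, along the tool's axes as they then stand; what a row does not reach is not made up. A row lasts 1/12 s, in which the tool goes at most 41.7 mm and 7.16 degrees, less where a joint would pass 70% of its speed; a pose out of reach is approached as far as the arm can. A call is refused whole if a number of a shift passes 41.7 or a number of a turn 7.16, either way. A call with a gripper value outside its range is refused whole. The fingers move at their own pace and stop on an object; "grip_force" is the grip in N (left out, the last holds). Time passes only in rows, so rows that do not move let the fingers close. It gives the time, the measured TCP pose, the force and the opening at its end, in the units of the state.
- monitor.sense(): the state, without advancing time (a new reading comes with each control period).
- viewer.capture(name): name is "side" or "top"; returns a dict with "color" (480x640x3 uint8, red, green, blue), "camera_matrix" (3x3 intrinsics, pixels), "cam_to_world" (4x4, takes a point from camera to world coordinates). Camera axes: x right, y up, looking along -z (the intrinsics and any distortion apply to the point x, -y, -z); pixel columns grow to the right and rows downward; lengths in m; the calibration is good to about 2 mm. A picture is of the moment at which its call begins. There is no depth.
- order.hand_in(): hands the job in, once; it reports no verdict.
The state is a dict: "clock": time; "q": joint angles; "dq": joint speeds; "effort": joint torques, N m; "position": TCP position; "orientation": TCP orientation; "ft_force": force on the tool from outside, world axes, zero at the start; "wrist_torque": the same for the moment, N m; "opening": finger opening in m.
Only numpy, scipy, OpenCV 4.12 (cv2) and the standard library are available. Lean on these libraries where they do the work, as an engineer would, in place of code of your own. Each camera call takes 0.05 s, during which the arm holds its last target.

TASK

Take the socket driver out of its wooden stand and fit its socket right down over the square head of the screw that leans loosely in the metal mount plate, pressing only lightly and turning it by feel until the head slips in. With the driver, bring the screw upright, square to the plate, before you begin to turn it, then turn it a quarter turn clockwise (seen from above) so that the thread starts straight. Let go and leave the driver standing upright on the screw, and do not push the bottle, the tape measure or the reference block about.

Things in the scene. Friction and masses are not known exactly. Their poses are not given: they have to be found in the camera images.
- nut_driver: Loose socket driver, 118 mm tall, 180 g, upright in the stand, socket down. Origin: centre of the socket's open mouth, at the bottom; z up its axis. Steel socket 26 mm over the flats outside; its square hollow is 18.2 mm across flats, sides along the driver's x and y, flat floor 10 mm above the mouth. Green handle above (see driver_handle).
- driver_stand: Fixed wooden block 70 x 70 x 24 mm with a round well 38 mm wide and 16 mm deep in its middle, in which the driver stands with its mouth 8 mm above the worktop. Origin: centre of the underside, z up.
- mount_plate: Fixed aluminium plate 100 x 80 x 12 mm with four small cap screws in its corners (4 mm high) and a round boss 36 mm across in the middle, whose top is 26 mm above the worktop. Origin: centre of the underside, z up.
- screw_hole (a point): Centre of the mouth of the threaded hole in the top of the boss; z is the thread's axis, straight up. The screw pivots about this point: at the start it leans 5 to 10 degrees in any direction, so its head is 3 to 6 mm off the hole's axis; about 2.5 N sideways at the head moves it and it stays where it is put.
- screw_head (a point): Centre of the flat top of the screw's square head, 34 mm above the hole's mouth along the screw; z is the screw's axis and leans with it. Its x and y do not tell how the square is turned: that is not reported and differs from run to run. Head: 17 mm across flats, 12 mm high, top edge bevelled 1.5 mm; with the socket fully on, its top lies 10 mm above the mouth.
- screw_turn (a joint): Turn of the screw in rad, 0 at the start, growing clockwise seen from above; it stops tight at 1.75. Turning takes about 0.06 N m; the screw sinks 0.8 mm a radian (the point screw_head does not sink with it) and can still be made to lean afterwards.
- oil_bottle: Bystander: small amber-yellow bottle with a black cap, 32 x 32 x 77 mm, upright. Origin: centre of the underside.
- tape_measure: Bystander: yellow and black tape measure, 34 x 85 x 63 mm, upright. Origin: centre of the underside.
- ref_block: Bystander: light grey reference block, 35 x 50 x 12 mm. Origin: centre of the underside.
- driver_handle (a point): Middle of the driver's green handle, on its axis 83 mm above the mouth: a square bar 26 x 26 mm (sides along the driver's x and y) and 66 mm long, from 50 to 116 mm above the mouth; grip it there.
Things that resemble listed ones, but are neither listed nor needed, are in the scene too. Several things have the shape of the mount_plate; the one meant has the colours described above. Leave any orange or yellow look-alike of the nut_driver alone.

How it is judged:
On the way, in this order (a step that is already met when the one before it is completed fails the run):
1. the socket is down over the screw's head (head at least 7 mm inside), the screw not yet turned (z of nut_driver in the frame of screw_head below -0.007 m and distance between nut_driver and screw_head below 0.015 m and value of joint screw_turn below 0.3 rad), for 0.2 s.
2. the screw is turned at least 77 degrees clockwise with the socket still on it (value of joint screw_turn above 1.35 rad and z of nut_driver in the frame of screw_head below -0.006 m and distance between nut_driver and screw_head below 0.015 m), for 0.2 s.
At the end, for the whole second after the job is handed in: The screw is turned in by at least 77 degrees (1.35 rad) and stands within 3.4 degrees of the thread's axis; the driver stands on it by itself, at rest, within 8 degrees of upright, with the head at least 6 mm inside its socket (all of step 2 and angle between the z axis of screw_head and the z axis of screw_hole, either way round below 0.06 rad and angle between nut_driver's own z axis and vertical below 0.14 rad and linear speed of nut_driver below 0.01 m/s); the robot touches nothing.
It fails at once if the screw is cross-threaded: turned by more than 14 degrees while it leans more than 4 degrees (value of joint screw_turn above 0.25 rad and angle between the z axis of screw_head and the z axis of screw_hole, either way round above 0.07 rad).
It fails at once if the driver presses on the screw or the plate with more than 40 N (contact force between nut_driver and mount_plate above 40 N).
It fails at once if the bottle, the tape measure or the reference block is pushed more than 20 mm (distance of any of oil_bottle, tape_measure, ref_block from where it was at the start of the episode above 0.02 m).
It also fails if it takes over 72 s, if anything falls off the work surface, if the arm or the gripper's body presses on something with over 40 N, if the wrist force passes 120 N, or if a joint passes its speed limit or range.

## Working session

There is one attempt and no reset: what is moved stays moved. The work goes in short steps, Python scripts to look and compute and a tool call to move; the robot and the scene stay as the last step left them, time stands still between calls to the robot, and variables do not carry over. Pictures are saved under pics/ and viewed, and the job is handed in when it is done.

Besides the shell and the picture viewer there is one more tool, called after ">>>" in YAML: its name, and indented under it one key for each argument. play_rows: Moves the arm, as the interface text tells. Its arguments: {"type":"object","properties":{"increments":{"type":"array","items":{"type":"array","items":{"type":"array","items":{"type":"number"}}}},"grip_force":{"type":"number"}},"required":["increments"]}

```bash
mkdir -p pics
cat > h.py <<'E'
from station import monitor, viewer, order, env
import numpy as np, cv2, pickle
def snap(name,tag):
    d=viewer.capture(name); cv2.imwrite(f'pics/{tag}.png',d['color'][:,:,::-1]); pickle.dump(d,open(f'pics/{tag}.pkl','wb')); return d
def ld(tag): return pickle.load(open(f'pics/{tag}.pkl','rb'))
def ray(d,u,v):
    K=d['camera_matrix'];T=d['cam_to_world']
    p=np.linalg.inv(K)@np.array([u,v,1.]); r=T[:3,:3]@np.array([p[0],-p[1],-p[2]]); return T[:3,3],r
def atz(d,u,v,z):
    o,r=ray(d,u,v); return o+r*(z-o[2])/r[2]
def proj(d,P):
    T=d['cam_to_world'];K=d['camera_matrix']
    p=T[:3,:3].T@(np.asarray(P)-T[:3,3]); q=K@np.array([p[0],-p[1],-p[2]]); return q[:2]/q[2]
def crop(tag,out,x0,y0,x1,y1,s):
    im=cv2.imread(f'pics/{tag}.png')[y0:y1,x0:x1]; cv2.imwrite(f'pics/{out}.png',cv2.resize(im,None,fx=s,fy=s,interpolation=cv2.INTER_CUBIC))
E
python3 - <<'E'
from h import *
for n in('side','top'):
    d=snap(n,n+'0'); print(n,d['camera_matrix'],d['cam_to_world'], [k for k in d])
print(monitor.sense(), env.pinch_z)
E
```

```text
side [[515.53613973   0.         315.78266376]
 [  0.         515.53613973 246.19125109]
 [  0.           0.           1.        ]] [[-0.99419122  0.0393946  -0.10015927  0.269961  ]
 [-0.10719521 -0.44581938  0.8886812   0.92667164]
 [-0.0096437   0.89425564  0.44745262  0.63094827]
 [ 0.          0.          0.          1.        ]] ['color', 'camera_matrix', 'cam_to_world']
top [[471.21202502   0.         327.81301605]
 [  0.         471.21202502 239.95529118]
 [  0.           0.           1.        ]] [[ 1.67796536e-03  9.86664725e-01 -1.62757196e-01  2.39183139e-01]
 [-9.99886808e-01 -7.78110337e-04 -1.50255074e-02 -1.52936796e-01]
 [-1.49517812e-02  1.62763985e-01  9.86551737e-01  1.12849728e+00]
 [ 0.00000000e+00  0.00000000e+00  0.00000000e+00  1.00000000e+00]] ['color', 'camera_matrix', 'cam_to_world']
{'clock': 0.1, 'q': array([-1.29102404e+00,  4.23775638e-01,  1.63064570e+00,  1.09991090e-05,
        1.08856872e+00, -1.90039716e-02]), 'dq': array([ 0.00092819, -0.00101683, -0.00379936,  0.00094641, -0.00072852,
        0.00013597]), 'effort': array([ 6.91842820e-05, -5.58424723e+01, -2.82444692e+01, -5.33202956e-05,
        2.98842111e-03,  3.21222558e-05]), 'position': array([ 0.18384348, -0.59677707,  0.20050382]), 'orientation': array([ 9.88862468e-01,  1.48830545e-01, -8.60129266e-05, -6.93407989e-04]), 'ft_force': array([-0.14736703,  0.08966728, -0.25794717]), 'wrist_torque': array([0.01873013, 0.0655223 , 0.06729878]), 'opening': 0.08550360850045341} 0.0187
```

View pics/side0.png

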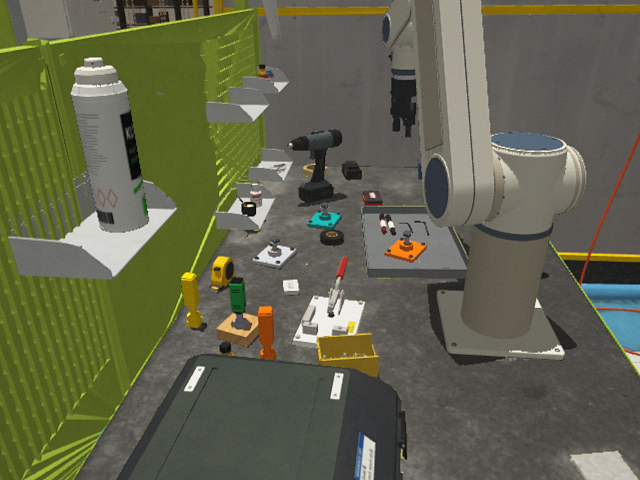

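View pics/top0.png

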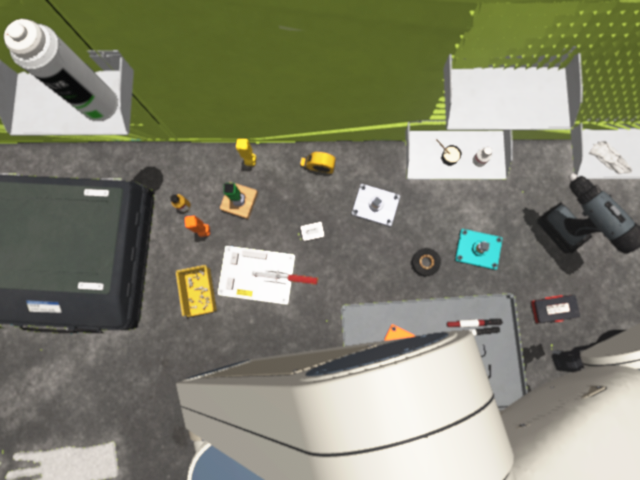

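Candidates in the top view:
- **Plates:** grey at (376,204), teal at (480,248), orange at (397,333). The grey aluminium one is meant.
- **Drivers:** green in the stand at (236,195), yellow at (246,150), orange at (197,226). The green one is meant.

I'll confirm both in enlarged crops.

Run:
```python
from h import *
a=[('top0',150,130,350,260),('top0',340,175,420,235),('side0',170,240,310,365),('side0',240,230,310,280)]
ims=[]
for t,x0,y0,x1,y1 in a:
    im=cv2.imread(f'pics/{t}.png')[y0:y1,x0:x1]; ims.append(cv2.resize(im,(400,300),interpolation=cv2.INTER_CUBIC))
cv2.imwrite('pics/c1.png',np.vstack([np.hstack(ims[:2]),np.hstack(ims[2:])]))
```

```text
(no output)
```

View pics/c1.png

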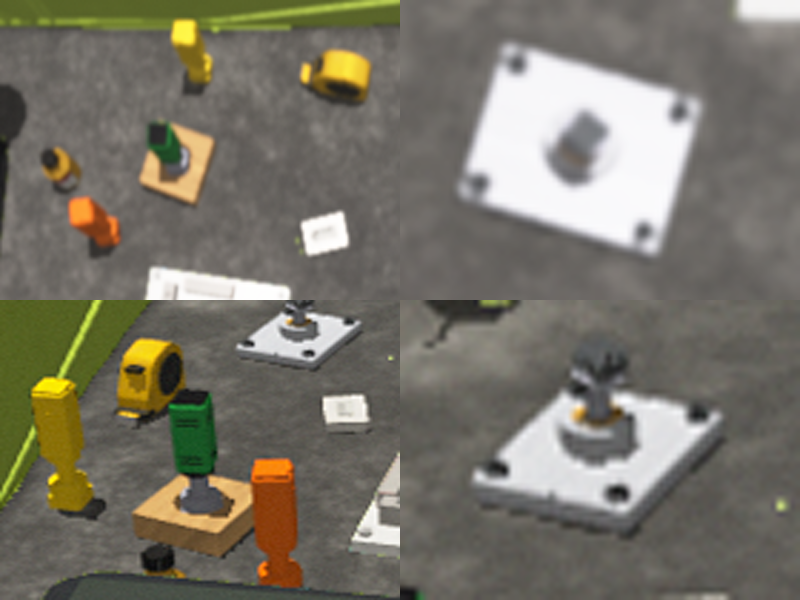

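The crops confirm it: the green-handled driver stands in the wooden block at (236,195) and the aluminium plate is at (376,204). Next I'll measure both in each view.

```bash
cat > m.py <<'E'
from h import *
def comp(mask,u,v,r=12):
    n,l,s,c=cv2.connectedComponentsWithStats(mask.astype(np.uint8))
    sub=l[v-r:v+r,u-r:u+r]; ids=[i for i in np.unique(sub) if i]; i=max(ids,key=lambda k:s[k,4]); return l==i
if __name__=='__main__':
  for tag,gp,pp,sp in (('top0',(232,188),(376,190),(250,200)),('side0',(237,295),(265,258),(255,325))):
    d=ld(tag);im=d['color'].astype(int);R,G,B=im[...,0],im[...,1],im[...,2]
    g=comp((G>R*1.5)&(G>B*1.3)&(G>35),*gp); 
    print(tag,'green',g.sum(),cv2.minAreaRect(np.argwhere(g)[:,::-1].astype(np.float32)))
    w=comp((R>140)&(abs(R-B)<40),*pp)
    h=cv2.convexHull(np.argwhere(w)[:,::-1].astype(np.int32)); q=cv2.approxPolyDP(h,6,True)[:,0]
    print('plate',w.sum(),q.tolist(),[atz(d,*p,.012).round(4).tolist() for p in q])
    o=comp((R>130)&(R>B*1.35)&(G<R*0.9),*sp)
    h=cv2.convexHull(np.argwhere(o)[:,::-1].astype(np.int32)); q=cv2.approxPolyDP(h,4,True)[:,0]
    print('stand',o.sum(),q.tolist(),[atz(d,*p,.024).round(4).tolist() for p in q])
  t=ld('top0');s=ld('side0')
E
python3 m.py
python3 - <<'E'
from h import *
a=[('top0',215,175,265,220),('side0',212,270,268,350)]
ims=[]
for t,x0,y0,x1,y1 in a:
    im=cv2.imread(f'pics/{t}.png')[y0:y1,x0:x1]; f=7; ims.append(cv2.resize(im,None,fx=f,fy=f,interpolation=cv2.INTER_CUBIC))
h=max(i.shape[0] for i in ims)
ims=[cv2.copyMakeBorder(i,0,h-i.shape[0],0,8,cv2.BORDER_CONSTANT) for i in ims]
cv2.imwrite('pics/c2.png',np.hstack(ims)); print(np.hstack(ims).shape)
E
```

```text
top0 green 121 ((233.38963317871094, 193.37586975097656), (14.532958984375, 12.207685470581055), 48.36646270751953)
plate 1294 [[400, 195], [391, 225], [353, 209], [360, 184]] [[0.5342, -0.3115, 0.012], [0.4598, -0.2881, 0.012], [0.4994, -0.1969, 0.012], [0.5621, -0.2145, 0.012]]
stand 591 [[256, 190], [247, 217], [219, 208], [236, 183]] [[0.5443, 0.0382, 0.024], [0.4774, 0.0581, 0.024], [0.4997, 0.1264, 0.024], [0.5619, 0.0874, 0.024]]
side0 green 438 ((237.34654235839844, 295.9653625488281), (32.6372184753418, 15.02506160736084), 84.2894058227539)
plate 413 [[295, 249], [279, 265], [253, 260], [268, 245]] [[0.4617, -0.2812, 0.012], [0.489, -0.1898, 0.012], [0.5598, -0.2102, 0.012], [0.5379, -0.2984, 0.012]]
stand 1091 [[274, 358], [261, 357], [216, 328], [232, 313], [271, 306]] [[0.4331, 0.1845, 0.024], [0.4575, 0.184, 0.024], [0.5658, 0.1031, 0.024], [0.5472, 0.0478, 0.024], [0.4706, 0.0139, 0.024]]
(560, 758, 3)
```

View pics/c2.png

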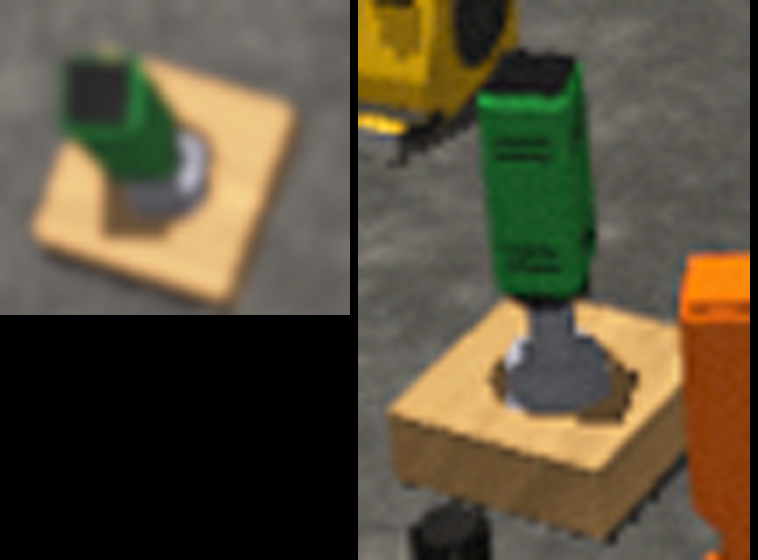

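```bash
cat > fit.py <<'E'
from h import *
from scipy.optimize import minimize
# generic box colour-residual fit: faces of box, linear lsq colours per face
def faces(d,x,y,yaw,z0,z1,hw,R=None):
    c,s=np.cos(yaw),np.sin(yaw)
    P=lambda a,b,z: proj(d,(x+c*a-s*b,y+s*a+c*b,z))
    k=[(-hw,-hw),(hw,-hw),(hw,hw),(-hw,hw)]
    out=[]; cam=d['cam_to_world'][:3,3]
    for i in range(4):
        a,b=k[i],k[(i+1)%4]; m=((a[0]+b[0])/2,(a[1]+b[1])/2); n=np.array([c*m[0]-s*m[1],s*m[0]+c*m[1]])
        if n@(cam[:2]-np.array([x,y])-n)>0: out.append(np.array([P(*a,z0),P(*b,z0),P(*b,z1),P(*a,z1)]))
    out.append(np.array([P(*q,z1) for q in k])); return out
S=8
def cost(d,p,box,z0,z1,hw,du=(0,0)):
    x0,y0,x1,y1=box; img=d['color'][y0:y1,x0:x1].reshape(-1,3).astype(float)
    M=[]; occ=np.zeros(((y1-y0)*S,(x1-x0)*S),np.uint8)
    for f in faces(d,*p,z0,z1,hw):
        m=np.zeros_like(occ); q=((f-np.array([x0,y0])+.5)*S*16-8).round().astype(np.int32)
        cv2.fillConvexPoly(m,q,1,shift=4); m[occ>0]=0; occ|=m; M.append(m)
    M=[m.reshape(y1-y0,S,x1-x0,S).mean((1,3)).ravel() for m in M]; 
    A=np.array(M+[1-sum(M)]).T
    c,_,_,_=np.linalg.lstsq(A,img,rcond=None); r=A@c-img
    return (r**2).mean()
E
python3 - <<'E'
from fit import *
t=ld('top0');s=ld('side0')
f=lambda u,v:(215+u/7,175+v/7); g=lambda u,v:(212+(u-358)/7,270+v/7)
for q in [(297,100),(232,298),(35,235)]: print('stand top',atz(t,*f(*q),.024).round(4))
for q in [(390,412),(605,470)]: print('stand side',atz(s,*g(*q),.024).round(4))
print('drv',atz(t,*f(98,90),.126).round(4),atz(s,*g(535,72),.126).round(4))
bt=(218,178,244,203); bs=(224,272,252,314)
best=None
for yaw in np.radians(np.arange(-45,45,5)):
    for boxes in (('b',),('t',),('s',)):
        fn=lambda p:sum(cost(d,(p[0]/1000,p[1]/1000,p[2]),b,.058,.125,.013) for d,b,k in((t,bt,'t'),(s,bs,'s')) if k in boxes or 'b' in boxes)
        if boxes[0]!='b' and abs(np.degrees(yaw)%15)>1: continue
        r=minimize(fn,[520,84,yaw],method='Nelder-Mead',options=dict(initial_simplex=[[520,84,yaw],[526,84,yaw],[520,90,yaw],[520,84,yaw+.1]],xatol=.05,fatol=.1))
        print(boxes,np.degrees(yaw).round(),r.x[:2].round(1),np.degrees(r.x[2]).round(1),round(r.fun,1))
E
```

```text
stand top [0.546  0.0348 0.024 ]
stand top [0.476  0.0553 0.024 ]
stand top [0.4983 0.124  0.024 ]
stand side [0.5638 0.1058 0.024 ]
stand side [0.4964 0.1269 0.024 ]
drv [0.5211 0.0803 0.126 ] [0.5188 0.0841 0.126 ]
('b',) -45.0 [522.6  83.7] -42.7 1436.5
('t',) -45.0 [520.1  83.4] -35.5 871.8
('s',) -45.0 [522.6  82.1] -64.1 434.2
('b',) -40.0 [522.8  83.6] -44.1 1434.6
('b',) -35.0 [522.6  83.6] -44.7 1433.0
('b',) -30.0 [522.5  82. ] -65.1 1324.1
('t',) -30.0 [520.2  83.3] -35.9 871.3
('s',) -30.0 [525.7  81.1] -21.7 529.8
('b',) -25.0 [522.5  82.3] -64.6 1324.8
('b',) -20.0 [522.7  82.3] -63.0 1324.7
('b',) -15.0 [519.4  83.7] -32.4 1465.5
('t',) -15.0 [520.5  83.3] -35.7 871.0
('s',) -15.0 [522.9  80.5] 7.4 419.7
('b',) -10.0 [522.4  81.9] 26.3 1322.0
('b',) -5.0 [522.2  81.5] 13.0 1383.1
('b',) 0.0 [522.3  82.2] 26.5 1321.5
('t',) 0.0 [521.9  82.1] 27.9 882.3
('s',) 0.0 [522.8  80.5] 7.4 419.7
('b',) 5.0 [522.   81.8] 13.1 1384.4
('b',) 10.0 [522.3  81.6] 13.0 1383.8
('b',) 15.0 [522.6  82. ] 26.0 1323.6
('b',) 20.0 [522.4  82.1] 26.1 1321.9
('b',) 25.0 [522.6  82.3] 27.7 1322.2
('b',) 30.0 [522.4  82.1] 26.2 1321.7
('b',) 35.0 [522.4  82.4] 26.3 1323.3
('b',) 40.0 [522.6  82.1] 25.9 1323.5
```

Run:
```python
from fit import *
t=ld('top0');s=ld('side0')
row=[]
for d,(x0,y0,x1,y1) in ((t,(220,178,242,203)),(s,(224,272,252,304))):
    f=12
    col=[]
    for yaw in (None,0,10,20):
        im=cv2.resize(np.ascontiguousarray(d['color'][y0:y1,x0:x1,::-1]),None,fx=f,fy=f,interpolation=cv2.INTER_CUBIC)
        im=np.clip(im.astype(float)*1.6,0,255).astype(np.uint8)
        if yaw is not None:
            for q in faces(d,.5215,.0815,np.radians(yaw),.058,.125,.013):
                cv2.polylines(im,[((q-[x0,y0]+.5)*f*16).astype(np.int32)],True,(0,0,255),1,shift=4)
        col.append(cv2.resize(im,(200,290)))
    row.append(np.hstack(col))
cv2.imwrite('pics/c3.png',np.vstack(row))
```

```text
(no output)
```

View pics/c3.png

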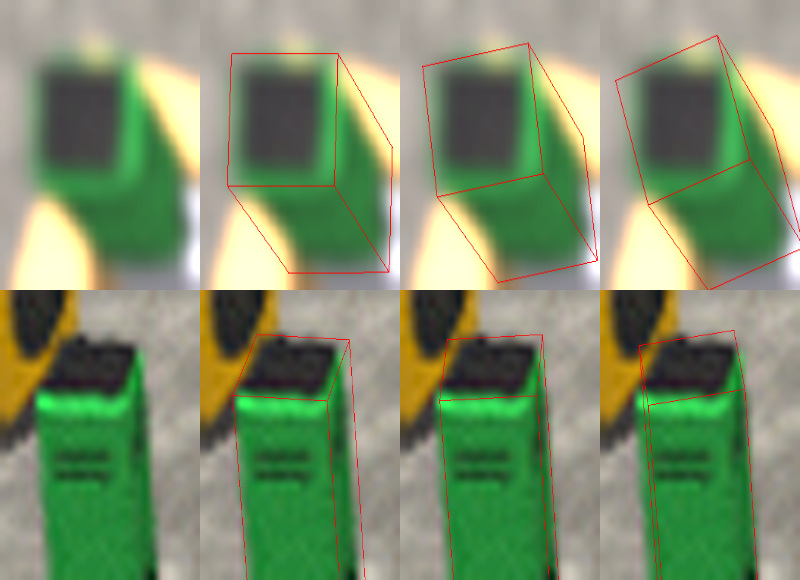

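```bash
cat > fit2.py <<'E'
from h import *
from scipy.optimize import minimize
S=8
def render(polys,box):
    x0,y0,x1,y1=box; out=[];occ=np.zeros(((y1-y0)*S,(x1-x0)*S),np.uint8)
    for f in polys:
        m=np.zeros_like(occ); q=((np.asarray(f)-np.array([x0,y0])+.5)*S*16-8).round().astype(np.int32)
        cv2.fillPoly(m,[q],1,shift=4); m[occ>0]=0; occ|=m; out.append(m)
    return [m.reshape(y1-y0,S,x1-x0,S).mean((1,3)).ravel() for m in out]
def boxfaces(d,x,y,yaw,z0,z1,hx,hy):
    c,s=np.cos(yaw),np.sin(yaw); P=lambda a,b,z: proj(d,(x+c*a-s*b,y+s*a+c*b,z))
    k=[(-hx,-hy),(hx,-hy),(hx,hy),(-hx,hy)]; out=[np.array([P(*q,z1) for q in k])]; cam=d['cam_to_world'][:3,3]
    for i in range(4):
        a,b=k[i],k[(i+1)%4]; m=((a[0]+b[0])/2,(a[1]+b[1])/2); n=np.array([c*m[0]-s*m[1],s*m[0]+c*m[1]])
        if n@(cam[:2]-np.array([x,y])-n)>0: out.append(np.array([P(*a,z0),P(*b,z0),P(*b,z1),P(*a,z1)]))
    return out
def cyl(d,x,y,r,z0,z1):
    th=np.linspace(0,2*np.pi,33)[:-1]; c=lambda z:np.array([proj(d,(x+r*np.cos(t),y+r*np.sin(t),z)) for t in th])
    top=c(z1); both=np.vstack([top,c(z0)]).astype(np.float32); return [top,cv2.convexHull(both)[:,0]]
def resid(d,polys,box,mask=None):
    x0,y0,x1,y1=box; img=d['color'][y0:y1,x0:x1].reshape(-1,3).astype(float)
    M=render(polys,box); A=np.array(M+[1-sum(M)]).T
    if mask is not None: A=A[mask];img=img[mask]
    c=np.linalg.lstsq(A,img,rcond=None)[0]; r=A@c-img
    return np.minimum((r**2).sum(1),4000).mean()
E
cat > plate.py <<'E'
from fit2 import *
import sys
t=ld(sys.argv[1]);s=ld(sys.argv[2])
bt=(345,176,408,232); bs=(244,234,304,276)
def msk(d,box,x,y):
    # ignore the boss/screw
    x0,y0,x1,y1=box; m=render([cv2.convexHull(np.vstack(cyl(d,x,y,.026,.012,.075)).astype(np.float32))[:,0]],box)[0]; return m<.01
for nm,vs in (('top',((t,bt),)),('side',((s,bs),)),('both',((t,bt),(s,bs)))):
    ms=[msk(d,b,.513,-.25) for d,b in vs]
    best=None
    for y0 in (-15,75):
      fn=lambda p:sum(resid(d,boxfaces(d,p[0]/1e3,p[1]/1e3,np.radians(p[2]),0,.012,.05,.04),b,m) for (d,b),m in zip(vs,ms))
      r=minimize(fn,[513,-250,y0],method='Nelder-Mead',options=dict(initial_simplex=[[510,-253,y0-4],[518,-253,y0],[510,-245,y0],[513,-250,y0+8]],xatol=.05,fatol=.01))
      if best is None or r.fun<best.fun: best=r
    print(nm,best.x.round(2),best.fun.round(1))
E
python3 plate.py top0 side0
python3 - <<'E'
from h import *
t=ld('top0')
for n,u,v in (('bottle',181,209),('orange drv base',204,235),('yellow base',250,164),('tape',319,168),('block',312,232)): print(n,atz(t,u,v,.0).round(3))
E
```

```text
top [ 511.94 -251.89   72.53] 459.1
side [ 511.63 -248.07   72.5 ] 626.5
both [ 511.49 -251.11   72.84] 1225.3
bottle [0.503 0.226 0.   ]
orange drv base [0.438 0.167 0.   ]
yellow base [0.618 0.059 0.   ]
tape [ 0.607 -0.113  0.   ]
block [ 0.445 -0.097  0.   ]
```

```bash
cat > plan.py <<'E'
from h import *
from scipy.spatial.transform import Rotation as Ro
def state():
    s=monitor.sense(); return s, np.array(s['position']), Ro.from_quat(s['orientation'])
def down(yaw_deg): # tool z down, tool x at yaw
    y=np.radians(yaw_deg); x=np.array([np.cos(y),np.sin(y),0]); z=np.array([0,0,-1.]); return Ro.from_matrix(np.c_[x,np.cross(z,x),z])
def go(p1,R1,hand,n=None,vmax=38,wmax=6.8,chunk=10):
    s,p0,R0=state(); dp=np.asarray(p1)-p0; w=(R0.inv()*R1).as_rotvec(degrees=True)
    if n is None: n=int(max(1,np.ceil(np.linalg.norm(dp)*1000/vmax),np.ceil(np.abs(w).max()/wmax)))
    rows=[];R=R0
    for i in range(n):
        rows.append([*np.round(R.inv().apply(dp/n)*1000,1).tolist(),*np.round(w/n,2).tolist(),hand]); R=R*Ro.from_rotvec(w/n,degrees=True)
    print('n',n,'total mm world',(dp*1000).round(1),'rot tool',w.round(2))
    for k in range(0,n,chunk): print([rows[k:k+chunk]])
    return rows
def st():
    s,p,R=state(); x=R.as_matrix()[:,0]; z=R.as_matrix()[:,2]
    print('t',round(s['clock'],2),'p',(p*1000).round(1),'yaw',np.degrees(np.arctan2(x[1],x[0])).round(2),'z',z.round(4),'F',s['ft_force'].round(2),'M',s['wrist_torque'].round(3),'op',round(s['opening']*1000,1),'q',s['q'].round(2))
E
python3 -c "
from plan import *
st(); go([.521,.081,.23],down(91),85)"
```

```text
t 0.1 p [ 183.8 -596.8  200.5] yaw 17.12 z [-4.0e-04  1.3e-03 -1.0e+00] F [-0.15  0.09 -0.26] M [0.019 0.066 0.067] op 85.5 q [-1.29  0.42  1.63  0.    1.09 -0.02]
n 20 total mm world [337.2 677.8  29.5] rot tool [-7.000e-02 -5.000e-02 -7.388e+01]
[[[26.1, -27.4, -1.4, -0.0, -0.0, -3.69, 85], [27.8, -25.7, -1.4, -0.0, -0.0, -3.69, 85], [29.4, -23.8, -1.4, -0.0, -0.0, -3.69, 85], [30.9, -21.9, -1.4, -0.0, -0.0, -3.69, 85], [32.2, -19.9, -1.4, -0.0, -0.0, -3.69, 85], [33.4, -17.7, -1.4, -0.0, -0.0, -3.69, 85], [34.5, -15.6, -1.5, -0.0, -0.0, -3.69, 85], [35.4, -13.3, -1.5, -0.0, -0.0, -3.69, 85], [36.2, -11.0, -1.5, -0.0, -0.0, -3.69, 85], [36.9, -8.6, -1.5, -0.0, -0.0, -3.69, 85]]]
[[[37.3, -6.2, -1.5, -0.0, -0.0, -3.69, 85], [37.7, -3.8, -1.5, -0.0, -0.0, -3.69, 85], [37.8, -1.4, -1.5, -0.0, -0.0, -3.69, 85], [37.8, 1.0, -1.5, -0.0, -0.0, -3.69, 85], [37.7, 3.5, -1.5, -0.0, -0.0, -3.69, 85], [37.4, 5.9, -1.5, -0.0, -0.0, -3.69, 85], [36.9, 8.3, -1.5, -0.0, -0.0, -3.69, 85], [36.3, 10.7, -1.5, -0.0, -0.0, -3.69, 85], [35.6, 13.0, -1.5, -0.0, -0.0, -3.69, 85], [34.6, 15.2, -1.5, -0.0, -0.0, -3.69, 85]]]
```

>>> play_rows:
  increments:
    - [[26,-27.5,-5,0,0,-3.7,85],[28,-25.5,-5,0,0,-3.7,85],[29.5,-24,-1.5,0,0,-3.7,85],[31,-22,-1.5,0,0,-3.7,85],[32,-20,-1.5,0,0,-3.7,85],[33.5,-17.5,-1.5,0,0,-3.7,85],[34.5,-15.5,-1.5,0,0,-3.7,85],[35.5,-13.5,-1.5,0,0,-3.7,85],[36,-11,-1.5,0,0,-3.7,85],[37,-8.5,-1.5,0,0,-3.7,85]]

```text
clock: 0.93
position: [0.3503, -0.2467, 0.2194]
orientation: [0.887, 0.463, -0.0, -0.002]
ft_force: [0.2, -0.8, 0.9]
opening: 0.0852
```

```bash
python3 -c "
from plan import *
st(); go([.521,.081,.22],down(91),85)"
```

```text
t 0.93 p [ 350.3 -246.7  219.4] yaw 55.12 z [-0.0028  0.0034 -1.    ] F [ 0.15 -0.77  0.85] M [-0.011 -0.03  -0.003] op 85.2 q [-0.64  0.1   2.02  0.    1.02 -0.03]
n 10 total mm world [170.7 327.7   0.6] rot tool [ -0.21  -0.14 -35.88]
[[[36.6, -4.7, 0.0, -0.02, -0.01, -3.59, 85], [36.9, -2.4, -0.0, -0.02, -0.01, -3.59, 85], [36.9, -0.1, -0.0, -0.02, -0.01, -3.59, 85], [36.9, 2.2, -0.0, -0.02, -0.01, -3.59, 85], [36.7, 4.5, -0.0, -0.02, -0.01, -3.59, 85], [36.3, 6.8, -0.0, -0.02, -0.01, -3.59, 85], [35.8, 9.0, -0.0, -0.02, -0.01, -3.59, 85], [35.2, 11.3, -0.0, -0.02, -0.01, -3.59, 85], [34.4, 13.4, -0.1, -0.02, -0.01, -3.59, 85], [33.5, 15.6, -0.1, -0.02, -0.01, -3.59, 85]]]
```

>>> play_rows:
  increments:
    - [[36.5,-4.5,0,0,0,-3.6,85],[37,-2.5,0,0,0,-3.6,85],[37,0,0,0,0,-3.6,85],[37,2,0,0,0,-3.6,85],[36.5,4.5,0,0,0,-3.6,85],[36.5,7,0,0,0,-3.6,85],[36,9,0,0,0,-3.6,85],[35,11.5,0,0,0,-3.6,85],[34.5,13.5,0,0,0,-3.6,85],[33.5,15.5,0,0,0,-3.6,85]]

```text
clock: 1.77
position: [0.5189, 0.1032, 0.2198]
orientation: [0.688, 0.726, -0.0, -0.002]
ft_force: [0.3, -0.8, -0.3]
opening: 0.0849
```

```bash
python3 -c "
from plan import *
st(); go([.521,.0815,.15],down(91),85,vmax=20)
snap('side','side1');snap('top','top1')
a=cv2.imread('pics/side1.png')[180:360,160:340];b=cv2.imread('pics/top1.png')[100:280,150:420]
cv2.imwrite('pics/c4.png',np.hstack([cv2.resize(a,(400,400),interpolation=2),cv2.resize(b,(400,267),interpolation=2) if 0 else cv2.copyMakeBorder(cv2.resize(b,(400,267),interpolation=2),0,133,0,0,0)]))
"
```

```text
t 1.77 p [518.9 103.2 219.8] yaw 93.04 z [-0.0034  0.0026 -1.    ] F [ 0.33 -0.84 -0.33] M [ 0.009 -0.001 -0.001] op 84.9 q [0.17 0.26 1.82 0.   1.06 0.12]
n 4 total mm world [  2.1 -21.7 -69.8] rot tool [-0.19 -0.15  2.04]
[[[-5.5, 0.3, 17.4, -0.05, -0.04, 0.51, 85], [-5.5, 0.3, 17.4, -0.05, -0.04, 0.51, 85], [-5.5, 0.4, 17.4, -0.05, -0.04, 0.51, 85], [-5.4, 0.4, 17.4, -0.05, -0.04, 0.51, 85]]]
```

View pics/c4.png

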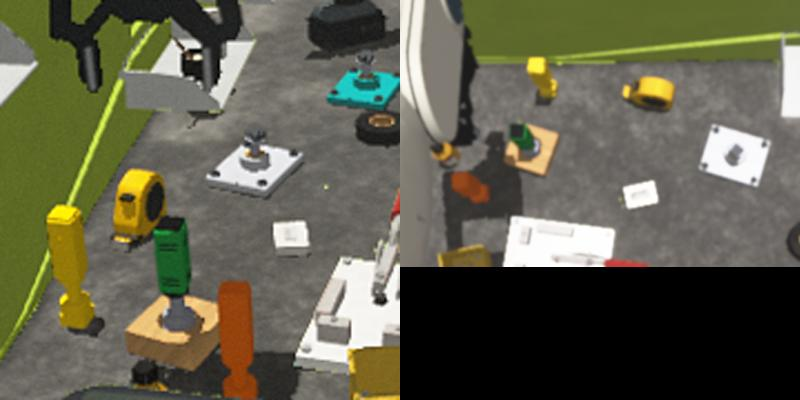

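The picture shows the gripper a little past the driver, with nothing disturbed. I'll centre it, then descend.

>>> play_rows:
  increments:
    - [[-10,0.5,5,0,0,1,85],[-8,0.5,15,0,0,1,85],[-3.5,0.5,20,0,0,0,85],[0,0,15,0,0,0,85],[0,0,0,0,0,0,85]]

```text
clock: 2.28
position: [0.5214, 0.0803, 0.1614]
orientation: [0.701, 0.713, -0.0, -0.002]
ft_force: [-1.3, -0.3, -0.3]
opening: 0.0852
```

```bash
python3 -c "
from plan import *
st(); go([.521,.0815,.072],down(91),85,vmax=20)
snap('side','side2');snap('top','top2')
a=cv2.imread('pics/side2.png')[220:360,170:310];b=cv2.imread('pics/top2.png')[130:230,170:270]
cv2.imwrite('pics/c4.png',np.hstack([cv2.resize(a,(400,400),interpolation=2),cv2.resize(b,(400,400),interpolation=2)]))
"
```

```text
t 2.28 p [521.4  80.3 161.4] yaw 90.91 z [-0.0028  0.0025 -1.    ] F [-1.28 -0.25 -0.33] M [-0.04   0.02   0.008] op 85.2 q [0.13 0.34 1.87 0.   0.93 0.11]
n 5 total mm world [ -0.4   1.2 -89.4] rot tool [-0.16 -0.15 -0.09]
[[[0.2, -0.0, 17.9, -0.03, -0.03, -0.02, 85], [0.2, -0.0, 17.9, -0.03, -0.03, -0.02, 85], [0.2, -0.0, 17.9, -0.03, -0.03, -0.02, 85], [0.2, -0.1, 17.9, -0.03, -0.03, -0.02, 85], [0.2, -0.1, 17.9, -0.03, -0.03, -0.02, 85]]]
```

View pics/c4.png

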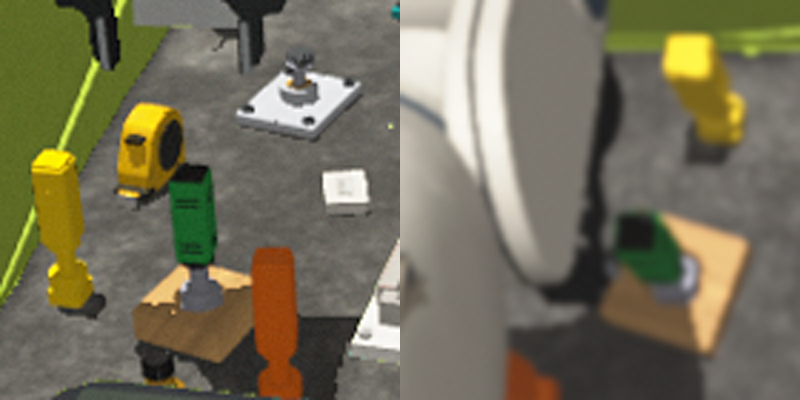

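```bash
python3 -c "
from plan import *
d=ld('side2'); print(proj(d,[.5214,.0803,.174]),proj(d,[.5214+.05,.0803,.174]),proj(d,[.5214-.05,.0803,.174]))
crop('side2','c5',195,225,270,262,10)
"
```

```text
[234.47487437 257.42525756] [208.91786763 256.33920509] [260.29393973 258.52244629]
```

View pics/c5.png

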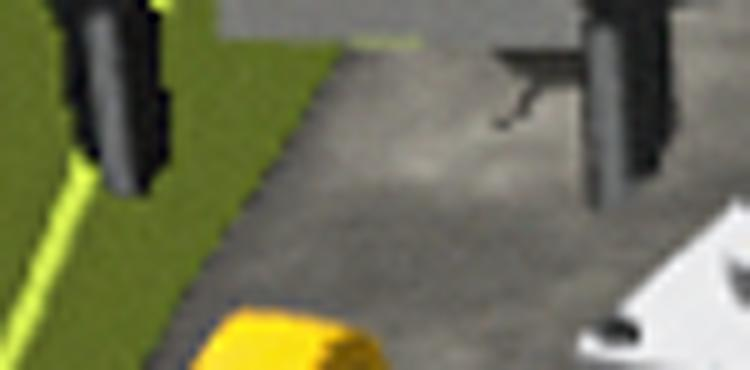

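```bash
python3 -c "
from plan import *
st()
d=snap('side','side3'); crop('side3','c5',195,215,280,265,9); st()
for z in (.161,.18,.19,.2): print(z,proj(d,[.5214,.08,z]))
"
```

```text
t 2.38 p [522.9  80.8 163.7] yaw 90.94 z [ 2.e-04  3.e-03 -1.e+00] F [ 0.11  0.63 -0.43] M [ 0.    -0.012 -0.047] op 84.9 q [0.13 0.33 1.87 0.   0.94 0.11]
t 2.43 p [523.8  81.3 164.6] yaw 90.97 z [ 0.0022  0.0034 -1.    ] F [-0.09  0.06 -0.79] M [-0.027 -0.012 -0.012] op 84.9 q [0.13 0.33 1.87 0.   0.94 0.11]
0.161 [235.05778215 263.35305615]
0.18 [234.26059413 254.55823616]
0.19 [233.83543693 249.86777306]
0.2 [233.40635907 245.13405591]
```

View pics/c5.png

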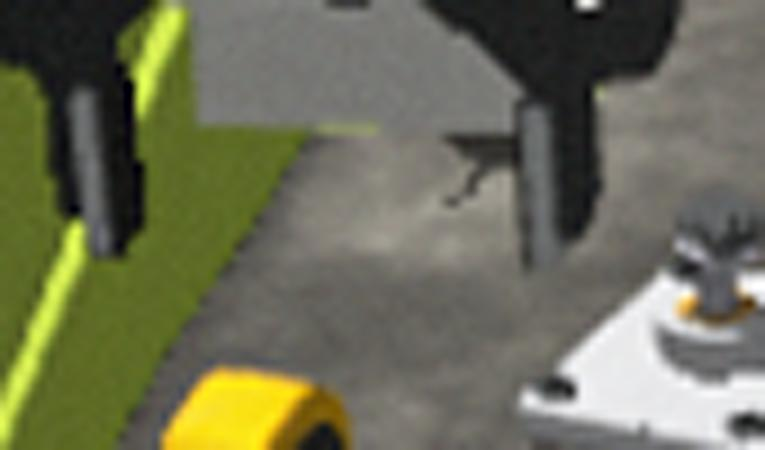

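```bash
python3 -c "
from plan import *
d=ld('side0'); print(proj(d,[.1838,-.5968,.2005]),proj(d,[.1838,-.5968,.2135]),proj(d,[.1838,-.5968,.24]))
crop('side0','c5',370,70,430,150,7)
"
```

```text
[400.63635372 148.68340825] [400.91634154 144.40122896] [401.49372171 135.57068288]
```

View pics/c5.png

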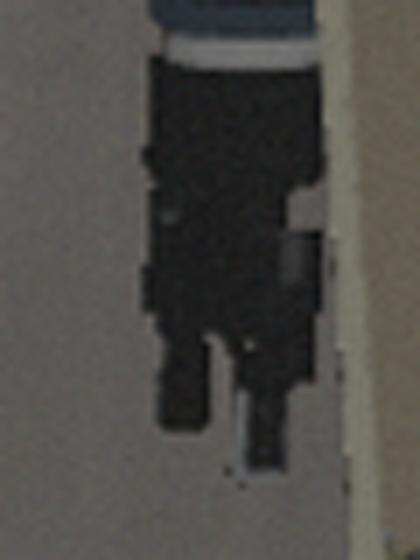

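>>> play_rows:
  increments:
    - [[0,2.5,20,0,0,0,85],[0,0,20,0,0,0,85],[0,0,20,0,0,0,85],[0,0,0,0,0,0,85],[0,0,0,0,0,0,85]]

```text
clock: 2.85
position: [0.532, 0.08, 0.11]
orientation: [0.702, 0.712, 0.007, 0.004]
ft_force: [-0.4, -0.4, -0.2]
opening: 0.0847
```

```bash
python3 -c "
from plan import *
st(); d=snap('side','side4'); crop('side4','c5',180,225,300,345,5); snap('top','top4'); crop('top4','c6',180,140,280,230,5); st()
for z in (.113,.126,.15): print(z,proj(d,[.5214,.08,z]))
"
```

```text
t 2.85 p [532.  80. 110.] yaw 90.75 z [ 0.015   0.0048 -0.9999] F [-0.41 -0.4  -0.21] M [-0.001 -0.006  0.009] op 84.7 q [0.13 0.42 1.9  0.   0.81 0.11]
t 2.95 p [532.1  80.1 110.4] yaw 90.76 z [ 0.0158  0.0049 -0.9999] F [-0.35  0.04  0.29] M [ 0.038 -0.011 -0.039] op 84.9 q [0.13 0.42 1.9  0.   0.81 0.11]
0.113 [237.01191403 284.91163177]
0.126 [236.49092911 279.16396804]
0.15 [235.51307178 268.37594948]
```

View pics/c5.png

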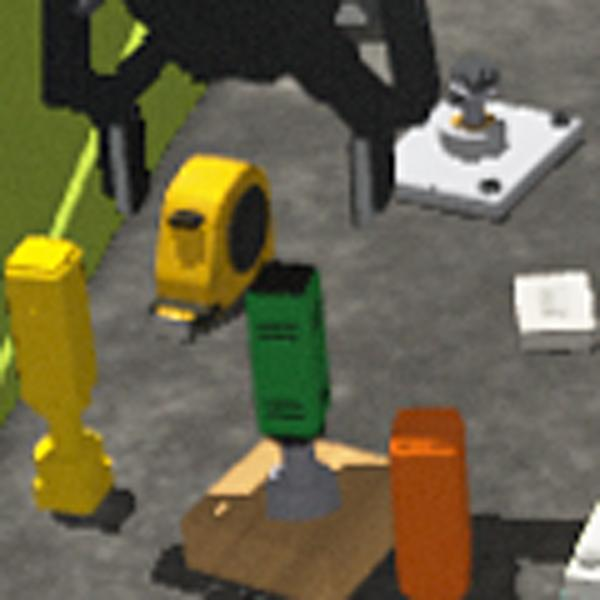

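View pics/c6.png

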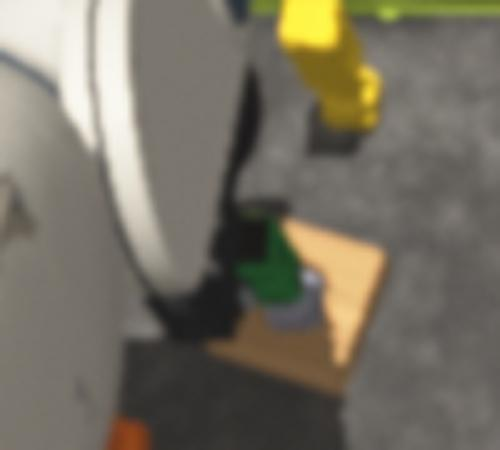

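```bash
python3 -c "
from plan import *
d=ld('top4')
for z in (.11,.123,.15):
  for dx in (.0425,.057,-.0425,-.057): print(z,dx,[proj(d,[.532+dx,.08+dy,z]).round(1).tolist() for dy in(-.011,.011)])
im=cv2.imread('pics/top4.png')[165:215,205:255]; cv2.imwrite('pics/c6.png',np.clip(cv2.resize(im,None,fx=12,fy=12,interpolation=2).astype(float)*2,0,255))
"
```

```text
0.11 0.0425 [[236.4, 166.8], [226.7, 166.9]]
0.11 0.057 [[236.6, 160.7], [226.9, 160.7]]
0.11 -0.0425 [[235.1, 203.6], [225.3, 203.6]]
0.11 -0.057 [[234.9, 209.9], [225.1, 209.9]]
0.123 0.0425 [[235.2, 165.0], [225.4, 165.0]]
0.123 0.057 [[235.4, 158.8], [225.6, 158.8]]
0.123 -0.0425 [[233.9, 202.1], [223.9, 202.2]]
0.123 -0.057 [[233.7, 208.6], [223.7, 208.6]]
0.15 0.0425 [[232.6, 161.0], [222.5, 161.1]]
0.15 0.057 [[232.8, 154.6], [222.8, 154.7]]
0.15 -0.0425 [[231.2, 199.1], [221.0, 199.1]]
0.15 -0.057 [[231.0, 205.7], [220.8, 205.7]][ WARN:0@0.070] global loadsave.cpp:1063 imwrite_ Unsupported depth image for selected encoder is fallbacked to CV_8U.
```

View pics/c6.png

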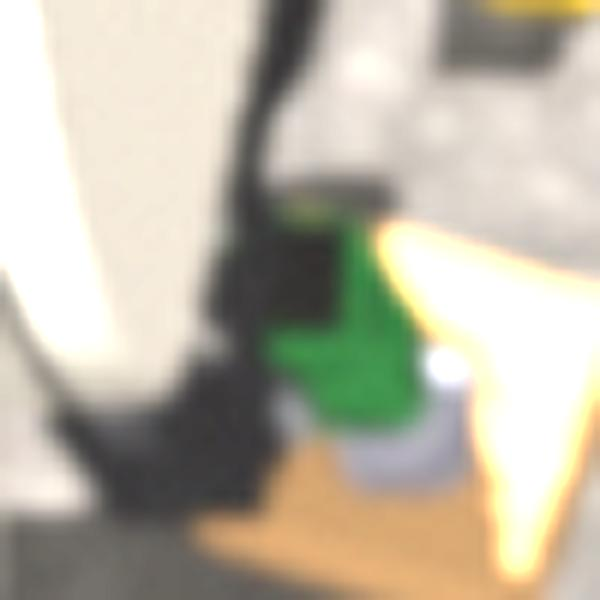

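```bash
python3 -c "
from plan import *
st(); go([.521,.0815,.075],down(91),85,n=4)
"
```

```text
t 2.95 p [532.1  80.1 110.4] yaw 90.76 z [ 0.0158  0.0049 -0.9999] F [-0.35  0.04  0.29] M [ 0.038 -0.011 -0.039] op 84.9 q [0.13 0.42 1.9  0.   0.81 0.11]
n 4 total mm world [-11.1   1.4 -35.4] rot tool [ 0.91 -0.27 -0.25]
[[[0.3, -2.9, 8.8, 0.23, -0.07, -0.06, 85], [0.3, -2.9, 8.8, 0.23, -0.07, -0.06, 85], [0.4, -2.9, 8.8, 0.23, -0.07, -0.06, 85], [0.4, -2.8, 8.8, 0.23, -0.07, -0.06, 85]]]
```

>>> play_rows:
  increments:
    - [[0.3,-3.5,12,0.3,-0.1,0,85],[0.3,-3.5,12,0.3,-0.1,0,85],[0.4,-3,8,0.3,0,0,85],[0,0,0,0,0,0,85],[0,0,0,0,0,0,85]]

```text
clock: 3.37
position: [0.5237, 0.0815, 0.0788]
orientation: [0.702, 0.712, 0.002, 0.001]
ft_force: [-0.4, 0.3, -0.2]
opening: 0.085
```

```bash
python3 -c "
from plan import *
st(); d=snap('side','side5'); crop('side5','c5',180,225,300,345,5); st()
"
```

```text
t 3.37 p [523.7  81.5  78.8] yaw 90.75 z [ 0.0044  0.0016 -1.    ] F [-0.37  0.26 -0.15] M [ 0.059  0.05  -0.019] op 85.0 q [0.13 0.46 1.92 0.   0.75 0.12]
t 3.42 p [523.5  81.5  78.7] yaw 90.76 z [ 0.0039  0.0016 -1.    ] F [ 0.32 -0.43 -0.98] M [0.066 0.048 0.014] op 85.2 q [0.13 0.46 1.92 0.   0.75 0.12]
```

View pics/c5.png

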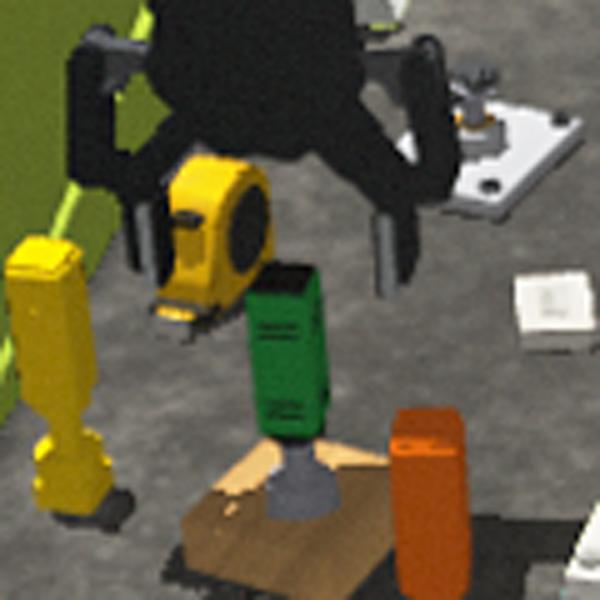

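The fingertips image about 27 mm higher than the reported TCP implies, and this repeats across three pictures. I'll go by sight and lower in steps.

>>> play_rows:
  increments:
    - [[0,-1.5,9,0,0,0,85],[0,-0.5,8,0,0,0,85],[0,0,4,0,0,0,85],[0,0,0,0,0,0,85],[0,0,0,0,0,0,85]]

```text
clock: 3.83
position: [0.5217, 0.0816, 0.0556]
orientation: [0.702, 0.712, 0.002, 0.001]
ft_force: [0.5, 0.1, -0.1]
opening: 0.0848
```

```bash
python3 -c "
from plan import *
st(); d=snap('side','side6'); crop('side6','c5',180,225,300,345,5); snap('top','top6');im=cv2.imread('pics/top6.png')[150:220,200:270]; cv2.imwrite('pics/c6.png',np.clip(cv2.resize(im,None,fx=8,fy=8,interpolation=2).astype(float)*2,0,255).astype(np.uint8));st()
"
```

```text
t 3.83 p [521.7  81.6  55.6] yaw 90.76 z [ 0.0044  0.0016 -1.    ] F [ 0.5   0.08 -0.13] M [-0.001  0.064 -0.016] op 84.8 q [0.13 0.5  1.93 0.   0.7  0.12]
t 3.93 p [521.9  81.6  55.9] yaw 90.76 z [ 0.0049  0.0017 -1.    ] F [-0.52 -0.33 -0.3 ] M [-0.045  0.012 -0.002] op 84.8 q [0.13 0.5  1.93 0.   0.7  0.12]
```

View pics/c5.png

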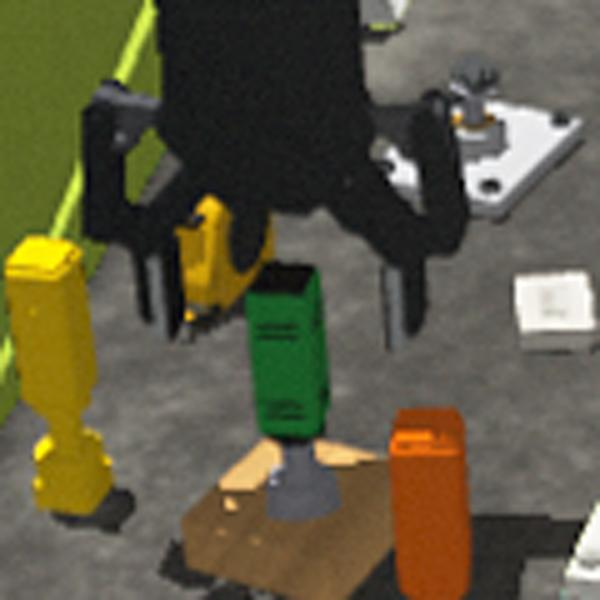

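View pics/c6.png

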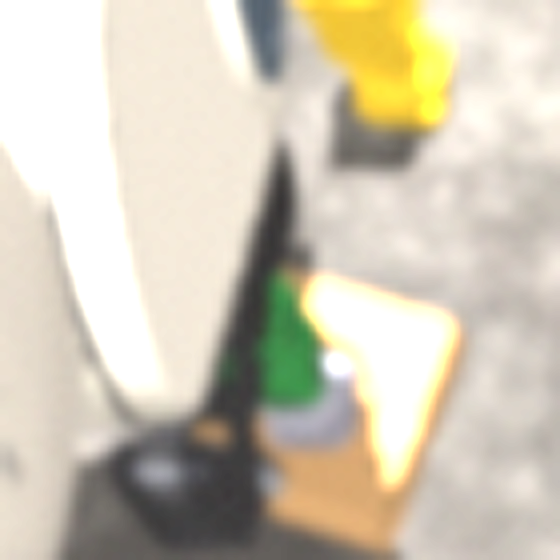

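>>> play_rows:
  increments:
    - [[0,-0.8,4,0.2,0,0,85],[0,0,3,0,0,0,85],[0,0,0,0,0,0,85],[0,0,0,0,0,0,50],[0,0,0,0,0,0,40]]
  grip_force: 30

```text
clock: 4.35
position: [0.5218, 0.0817, 0.0489]
orientation: [0.702, 0.712, 0.002, 0.0]
ft_force: [-0.1, -0.8, -0.0]
opening: 0.0635
```

```bash
python3 -c "
from plan import *
st(); d=snap('side','side7'); crop('side7','c5',180,225,300,345,5); st()
print(proj(d,[.521,.119,.145]),proj(d,[.521,.119,.115]))
"
```

```text
t 4.35 p [521.8  81.7  48.9] yaw 90.76 z [ 0.0027  0.0019 -1.    ] F [-0.07 -0.79 -0.  ] M [0.028 0.041 0.023] op 63.5 q [0.13 0.51 1.93 0.   0.69 0.12]
t 4.4 p [521.9  81.7  48.9] yaw 90.76 z [ 0.0028  0.0019 -1.    ] F [ 0.13 -0.44  0.31] M [-0.031 -0.03   0.03 ] op 55.7 q [0.13 0.51 1.93 0.   0.69 0.12]
[230.79493262 280.86830895] [232.11967176 294.59347811]
```

View pics/c5.png

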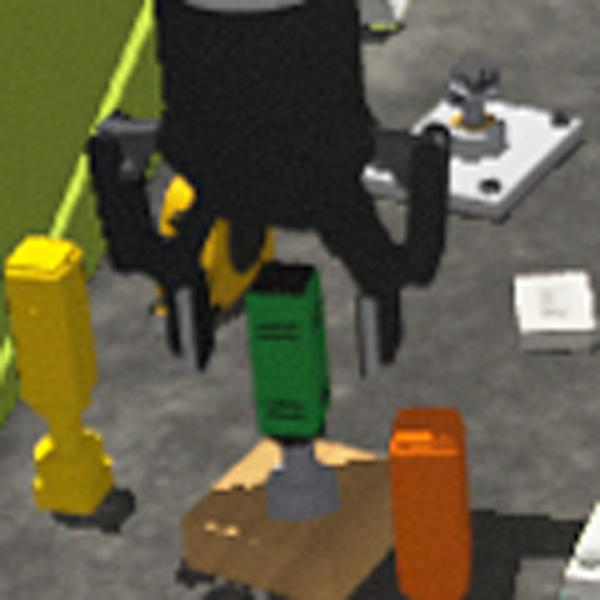

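>>> play_rows:
  increments:
    - [[0,0,0,0,0,0,34],[0,0,0,0,0,0,30],[0,0,0,0,0,0,26],[0,0,0,0,0,0,22],[0,0,0,0,0,0,18],[0,0,0,0,0,0,18]]
  grip_force: 40

```text
clock: 4.9
position: [0.5218, 0.0817, 0.0492]
orientation: [0.702, 0.712, 0.002, 0.0]
ft_force: [0.3, 0.2, -1.0]
opening: 0.0256
```

```bash
python3 -c "
from plan import *
st(); d=snap('side','side8'); crop('side8','c5',180,225,300,345,5); st()
"
```

```text
t 4.9 p [521.8  81.7  49.2] yaw 90.76 z [ 0.0029  0.0019 -1.    ] F [ 0.29  0.22 -1.01] M [ 0.023  0.012 -0.012] op 25.6 q [0.13 0.51 1.93 0.   0.69 0.12]
t 4.95 p [521.9  81.7  49.3] yaw 90.76 z [ 0.0031  0.0019 -1.    ] F [ 0.07 -0.06 -0.9 ] M [ 0.034  0.086 -0.058] op 25.7 q [0.13 0.51 1.93 0.   0.69 0.12]
```

View pics/c5.png

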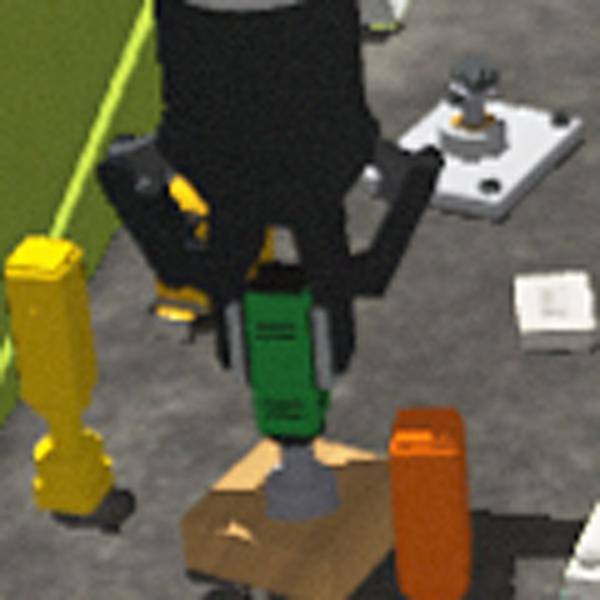

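>>> play_rows:
  increments:
    - [[0,0,-8,0,0,0,18],[0,0,-15,0,0,0,18],[0,0,-20,0,0,0,18],[0,0,-20,0,0,0,18],[0,0,-15,0,0,0,18],[0,0,-5,0,0,0,18],[0,0,0,0,0,0,18],[0,0,0,0,0,0,18]]
  grip_force: 60

```text
clock: 5.62
position: [0.5192, 0.0812, 0.1361]
orientation: [0.702, 0.712, -0.0, -0.001]
ft_force: [-0.1, 0.2, -3.6]
opening: 0.0255
```

```bash
python3 -c "
from plan import *
st(); d=snap('side','side9'); snap('top','top9'); 
a=cv2.imread('pics/side9.png')[180:340,170:330];b=cv2.imread('pics/top9.png')[130:290,150:310]
cv2.imwrite('pics/c5.png',np.hstack([cv2.resize(a,(400,400),interpolation=2),cv2.resize(b,(400,400),interpolation=2)])); st()
"
```

```text
t 5.62 p [519.2  81.2 136.1] yaw 90.76 z [-0.0019  0.0012 -1.    ] F [-0.06  0.18 -3.65] M [0.007 0.066 0.027] op 25.5 q [0.13 0.37 1.9  0.   0.88 0.12]
t 5.72 p [518.8  81.1 135.4] yaw 90.76 z [-0.0033  0.001  -1.    ] F [-0.21 -0.89 -2.71] M [-0.031  0.005 -0.038] op 25.2 q [0.13 0.37 1.9  0.   0.88 0.12]
```

View pics/c5.png

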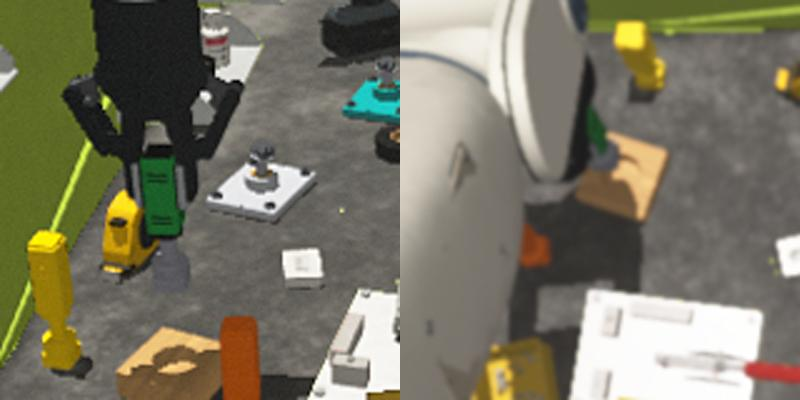

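```bash
python3 -c "
from plan import *
a=cv2.imread('pics/top9.png')[188:222,358:392];b=cv2.imread('pics/side9.png')[228:270,252:294]
cv2.imwrite('pics/c5.png',np.hstack([cv2.resize(a,(400,400),interpolation=2),cv2.resize(b,(400,400),interpolation=2)]))
for tag in('top9','side9'):
  d=ld(tag)
  for n,z in (('boss',.026),('head',.060)): print(tag,n,proj(d,[.5117,-.2505,z]).round(1))
"; python3 plate.py top9 side9
```

```text
top9 boss [375.5 202.6]
top9 head [376.8 199.1]
side9 boss [274.1 248.7]
side9 head [273.5 237. ]
top [ 511.92 -251.96   72.63] 461.1
side [ 511.47 -247.75 -106.84] 1043.1
both [ 511.17 -251.3    73.  ] 1653.2
```

View pics/c5.png

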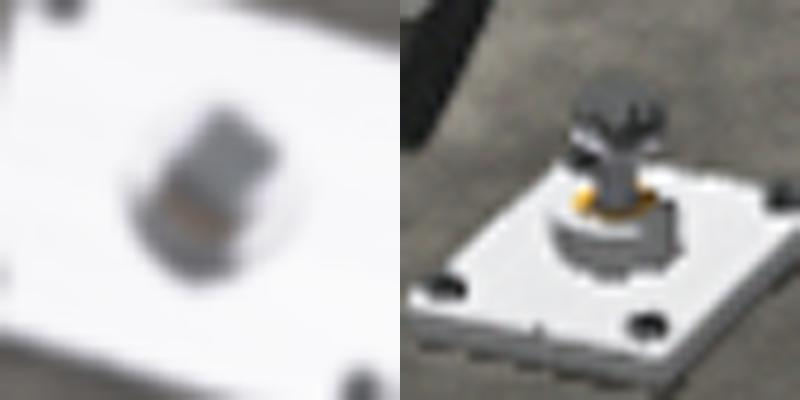

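```bash
cat > screw.py <<'E'
from fit2 import *
from scipy.spatial.transform import Rotation as Ro
def hull(pts): return cv2.convexHull(np.array(pts,np.float32))[:,0]
def screwpolys(d,hx,hy,a,b,yaw,rs=.005):
    # a,b: head offset mm
    lean=Ro.from_rotvec([-b/34e0*1,a/34e0,0]); H=np.array([hx,hy,.026])
    W=lambda p:proj(d,H+lean.apply(p))
    c,s=np.cos(yaw),np.sin(yaw); sq=lambda h,z:[W([c*u*h-s*v*h,s*u*h+c*v*h,z]) for u,v in((-1,-1),(1,-1),(1,1),(-1,1))]
    top=sq(.007,.034); bev=sq(.0085,.0325); bot=sq(.0085,.022)
    th=np.linspace(0,2*np.pi,17)[:-1]; circ=lambda z:[W([rs*np.cos(t),rs*np.sin(t),z]) for t in th]
    polys=[hull(top),hull(top+bev)]
    cam=lean.inv().apply(d['cam_to_world'][:3,3]-H)
    for i in range(4):
        j=(i+1)%4; m=np.array([(-1,-1),(1,-1),(1,1),(-1,1)]); n2=(m[i]+m[j])/2; n=np.array([c*n2[0]-s*n2[1],s*n2[0]+c*n2[1]])
        if n@(cam[:2]-n*.0085)>0: polys.append(hull([bev[i],bev[j],bot[j],bot[i]]))
    polys.append(hull(circ(.0)+circ(.022)))
    boss=cyl(d,hx,hy,.018,.012,.026)
    return polys+boss
if __name__=='__main__':
    t=ld('top9');s=ld('side9'); pt=(.5119,-.2519); ps=(.5115,-.2479)
    bt=(362,186,392,216); bs=(258,229,290,262)
    res=[]
    for nm,use in (('t',(1,0)),('s',(0,1)),('both',(1,1))):
      R=[]
      for yaw0 in (-30,0,30,60):
        for a0,b0 in((4,0),(-4,0),(0,4),(0,-4)):
          def fn(p):
            c=0
            if use[0]: c+=resid(t,screwpolys(t,pt[0]+p[3]/1e3,pt[1]+p[4]/1e3,p[0],p[1],p[2]/50),bt)+ .5*(p[3]**2+p[4]**2)*10
            if use[1]: c+=.5*resid(s,screwpolys(s,ps[0]+p[5]/1e3,ps[1]+p[6]/1e3,p[0],p[1],p[2]/50),bs)+ .5*(p[5]**2+p[6]**2)*10
            return c
          x0=np.array([a0,b0,np.radians(yaw0)*50,0,0,0,0]); sim=np.vstack([x0]+[x0+np.eye(7)[i]*st for i,st in enumerate((3,3,8,1,1,1,1))])
          r=minimize(fn,x0,method='Nelder-Mead',options=dict(initial_simplex=sim,xatol=.02,fatol=.05,maxiter=600)); R.append((r.fun,r.x))
      R.sort(key=lambda q:q[0])
      for f,x in R[:4]: print(nm,round(f,1),'off',x[:2].round(2),'yaw',round((np.degrees(x[2]/50)+45)%90-45,1),x[3:].round(2))
E
time python3 screw.py
```

```text
t 1385.9 off [-15.84   8.6 ] yaw -25.5 [-0.62  0.09  1.96  1.12]
t 1387.0 off [-15.39   8.14] yaw -24.0 [-0.58  0.04  1.79  1.05]
t 1389.5 off [-16.38   8.4 ] yaw -20.6 [-0.44  0.09  0.58  0.19]
t 1399.7 off [-15.16   9.23] yaw -40.0 [-0.56  0.04  0.67  0.47]
s 1598.2 off [-5.45 -3.57] yaw 40.4 [ 0.1   0.57  0.39 -0.46]
s 1598.4 off [-5.43 -4.05] yaw -40.4 [ 0.45  1.83  0.39 -1.17]
s 1598.6 off [-5.39 -3.73] yaw -30.1 [ 0.97  1.21  0.23 -0.48]
s 1598.6 off [-5.39 -3.73] yaw -30.1 [ 0.97  1.21  0.23 -0.48]
both 3033.3 off [-16.03   8.21] yaw -42.5 [-0.58  0.27  1.07  0.28]
both 3038.4 off [-16.17   7.57] yaw -18.1 [-0.87  1.03  0.81  0.33]
both 3046.6 off [-16.04   8.61] yaw -11.1 [-0.56  0.13  0.81 -0.14]
both 3049.8 off [-18.21   6.8 ] yaw -15.0 [-0.93  1.62  0.07 -0.43]
real	1m27.033s
user	1m26.883s
sys	0m0.182s
```

Run:
```python
from screw import *
t=ld('top9');s=ld('side9'); pt=(.5119,-.2519); ps=(.5115,-.2479)
print(proj(t,[*pt,.06]),proj(s,[*ps,.06]))
def ov(d,box,h,a,b,yaw,f):
    x0,y0,x1,y1=box; im=cv2.resize(np.ascontiguousarray(d['color'][y0:y1,x0:x1,::-1]),None,fx=f,fy=f,interpolation=cv2.INTER_CUBIC)
    if a is not None:
        for k,q in enumerate(screwpolys(d,*h,a,b,np.radians(yaw))):
            cv2.polylines(im,[((q-[x0,y0]+.5)*f*16).astype(np.int32)],True,(0,0,255) if k==0 else (255,100,0),1,shift=4)
    return cv2.resize(im,(266,266))
bt=(364,188,388,212); bs=(260,229,288,257)
r=[]
for d,b,h in((t,bt,pt),(s,bs,ps)):
    r.append(np.hstack([ov(d,b,h,None,0,0,20),ov(d,b,h,-3,-2,45,20),ov(d,b,h,-1,-4,30,20)]))
cv2.imwrite('pics/c7.png',np.vstack(r))
```

```text
[377.37518099 199.04453042] [273.43245798 237.39239695]
```

View pics/c7.png

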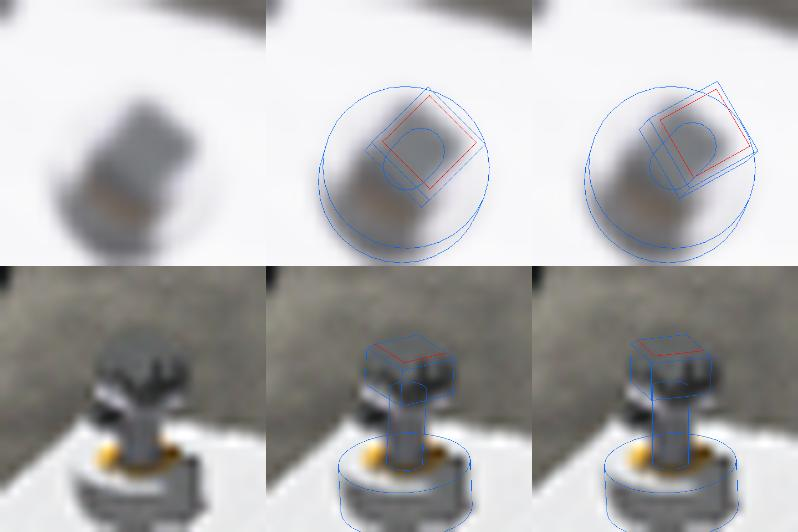

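Run:
```python
from screw import *
t=ld('top9');s=ld('side9'); pt=(.5119,-.2519); ps=(.5112,-.2479)
def ov(d,box,h,a,b,yaw,f):
    x0,y0,x1,y1=box; im=cv2.resize(np.ascontiguousarray(d['color'][y0:y1,x0:x1,::-1]),None,fx=f,fy=f,interpolation=cv2.INTER_CUBIC)
    im=np.clip((im.astype(float)-60)*1.6,0,255).astype(np.uint8)
    if a is not None:
        for k,q in enumerate(screwpolys(d,*h,a,b,np.radians(yaw))):
            cv2.polylines(im,[((q-[x0,y0]+.5)*f*16).astype(np.int32)],True,(0,0,255) if k==0 else (255,100,0),1,shift=4)
    return cv2.resize(im,(266,266))
bt=(366,190,386,210); bs=(262,230,286,254)
r=[]
for d,b,h in((t,bt,pt),(s,bs,ps)):
    r.append(np.hstack([ov(d,b,h,None,0,0,20),ov(d,b,h,-3.5,1.5,40,20),ov(d,b,h,-4.5,2.5,50,20)]))
cv2.imwrite('pics/c7.png',np.vstack(r))
```

```text
(no output)
```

View pics/c7.png

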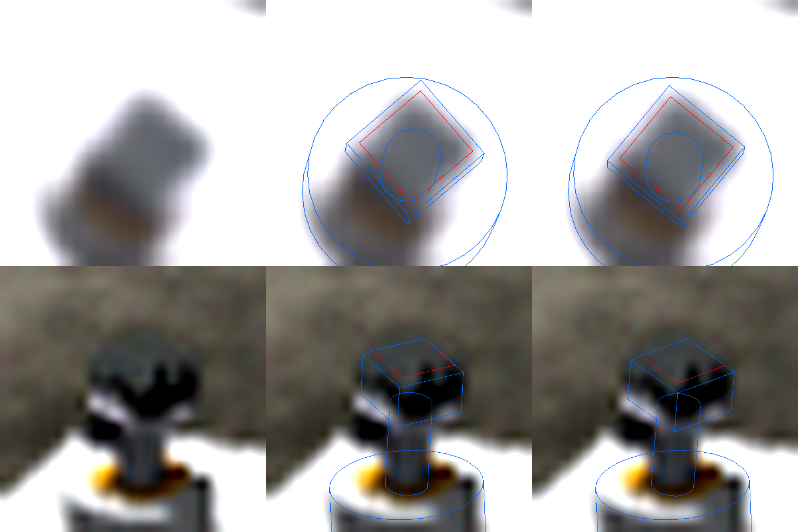

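```bash
cat >> plan.py <<'E'
L=.041
def pose(mouth,axis,yaw):
    """tool pose so that driver mouth at 'mouth', driver up-axis 'axis', tool yaw about vertical"""
    ax=np.asarray(axis,float); ax/=np.linalg.norm(ax); q,_=Ro.align_vectors([ax],[[0,0,1]]) ; q=Ro.from_rotvec(np.cross([0,0,1],ax)/max(np.linalg.norm(np.cross([0,0,1],ax)),1e-9)*np.arccos(ax[2]))
    R=q*down(yaw); p=np.asarray(mouth)-R.apply([0,0,L]); return p,R
def mouth():
    s,p,R=state(); m=p+R.apply([0,0,L]); a=-R.as_matrix()[:,2]; return m,a
def ms():
    m,a=mouth(); s,p,R=state(); x=R.as_matrix()[:,0]
    print('t',round(s['clock'],2),'mouth',(m*1000).round(1),'axis deg',np.degrees(a[:2]).round(2),'yaw',np.degrees(np.arctan2(x[1],x[0])).round(2),'F',s['ft_force'].round(2),'M',s['wrist_torque'].round(3),'op',round(s['opening']*1000,1),'q6',s['q'][5].round(2))
E
python3 -c "
from plan import *
ms(); p,R=pose([.508,-.249,.095],[0,0,1],138); go(p,R,18,vmax=33)"
```

```text
t 5.72 mouth [518.6  81.2  94.4] axis deg [ 0.19 -0.06] yaw 90.76 F [-0.21 -0.89 -2.71] M [-0.031  0.005 -0.038] op 25.2 q6 0.12
n 11 total mm world [ -10.8 -330.1    0.6] rot tool [ -0.15  -0.13 -47.24]
[[[-30.0, -1.4, -0.1, -0.01, -0.01, -4.29, 18], [-29.8, -3.6, -0.1, -0.01, -0.01, -4.29, 18], [-29.5, -5.8, -0.1, -0.01, -0.01, -4.29, 18], [-28.9, -8.0, -0.1, -0.01, -0.01, -4.29, 18], [-28.3, -10.2, -0.1, -0.01, -0.01, -4.29, 18], [-27.4, -12.3, -0.1, -0.01, -0.01, -4.29, 18], [-26.4, -14.3, -0.1, -0.01, -0.01, -4.29, 18], [-25.3, -16.2, -0.1, -0.01, -0.01, -4.29, 18], [-24.0, -18.1, -0.1, -0.01, -0.01, -4.29, 18], [-22.6, -19.8, -0.1, -0.01, -0.01, -4.29, 18]]]
[[[-21.0, -21.4, -0.1, -0.01, -0.01, -4.29, 18]]]
```

>>> play_rows:
  increments:
    - [[-25,-1.5,-1,0,0,-4,18],[-32,-3.5,0,0,0,-4.5,18],[-32,-6,0,0,0,-4.5,18],[-31,-8.5,0,0,0,-4.5,18],[-30,-11,0,0,0,-4.5,18],[-29,-13,0,0,0,-4.5,18],[-28,-15,0,0,0,-4.5,18],[-26,-17,0,0,0,-4.5,18],[-15,-12,0,0,0,-4.5,18],[-7,-6,0,0,0,-3,18]]

```text
clock: 6.55
position: [0.5086, -0.2041, 0.1246]
orientation: [0.373, 0.928, -0.001, -0.01]
ft_force: [1.2, -0.3, -2.8]
opening: 0.0255
```

```bash
python3 -c "
from plan import *
ms(); p,R=pose([.508,-.249,.085],[-.116,.02,1],138); go(p,R,18,n=4)"
```

```text
t 6.55 mouth [ 507.7 -203.9   83.6] axis deg [ 1.16 -0.3 ] yaw 136.16 F [ 1.18 -0.29 -2.79] M [0.023 0.025 0.004] op 25.5 q6 -1.2
n 4 total mm world [ -5.3 -44.1   1.2] rot tool [-4.25 -6.68 -1.83]
[[[-6.7, -8.9, -0.3, -1.06, -1.67, -0.46, 18], [-6.6, -8.9, -0.3, -1.06, -1.67, -0.46, 18], [-6.5, -9.0, -0.3, -1.06, -1.67, -0.46, 18], [-6.5, -9.0, -0.2, -1.06, -1.67, -0.46, 18]]]
```

>>> play_rows:
  increments:
    - [[-6.5,-9,-0.5,-1.1,-1.7,-0.5,18],[-6.5,-9,-0.5,-1.1,-1.7,-0.5,18],[-6.5,-9,-0.5,-1.1,-1.7,-0.5,18],[-3,-4,0,-1,-1.6,0,18],[0,0,0,0,0,0,18],[0,0,0,0,0,0,18]]

```text
clock: 7.05
position: [0.4993, -0.2461, 0.1182]
orientation: [0.361, 0.931, 0.013, 0.054]
ft_force: [-0.3, 0.3, -1.8]
opening: 0.0255
```

```bash
python3 -c "
from plan import *
ms(); d=snap('side','side10'); snap('top','top10'); 
a=cv2.imread('pics/side10.png')[180:290,220:330];b=cv2.imread('pics/top10.png')[140:250,320:430]
cv2.imwrite('pics/c5.png',np.hstack([cv2.resize(a,(400,400),interpolation=2),cv2.resize(b,(400,400),interpolation=2)])); ms()
p,R=pose([.508,-.249,.085],[-.116,.02,1],138); go(p,R,18,n=2)
"
```

```text
t 7.05 mouth [ 503.8 -246.7   77.5] axis deg [-6.31  0.91] yaw 137.46 F [-0.32  0.31 -1.79] M [ 0.052  0.082 -0.051] op 25.5 q6 -1.38
t 7.15 mouth [ 504.3 -246.3   77.7] axis deg [-6.32  0.91] yaw 137.51 F [-0.    0.04 -2.39] M [ 0.004  0.122 -0.024] op 24.9 q6 -1.38
n 2 total mm world [ 3.5 -2.5  7.3] rot tool [-0.02 -0.37 -0.33]
[[[-2.5, 0.5, -3.4, -0.01, -0.18, -0.16, 18], [-2.5, 0.5, -3.4, -0.01, -0.18, -0.16, 18]]]
```

View pics/c5.png

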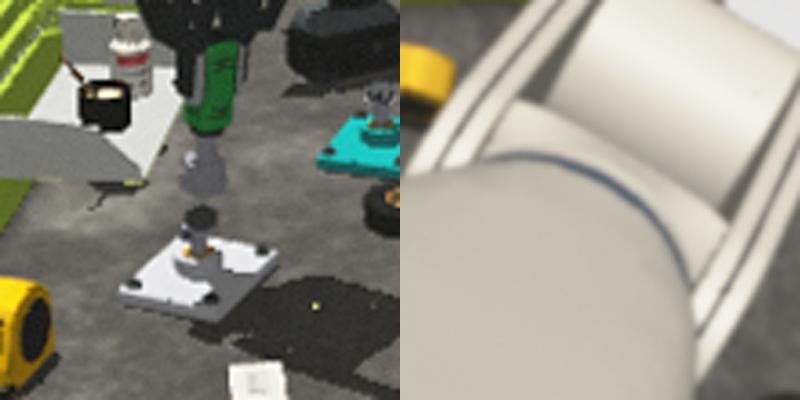

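```bash
python3 -c "
from plan import *
d=ld('side10'); m=np.array([.5040,-.2465,.0776]); ax=np.array([-.110,.016,1]); 
for h in (0,.05,.116): print(h,proj(d,m+ax*h).round(1))
print('derivs', proj(d,m+[.01,0,0])-proj(d,m),proj(d,m+[0,.01,0])-proj(d,m),proj(d,m+[0,0,.01])-proj(d,m))
crop('side10','c5',260,185,300,260,8)
"
```

```text
0 [275.9 231.5]
0.05 [277.1 213.6]
0.116 [278.8 188.9]
derivs [-3.86841932 -0.1433036 ] [-0.6951078   1.66156868] [-0.17424075 -3.57173665]
```

View pics/c5.png

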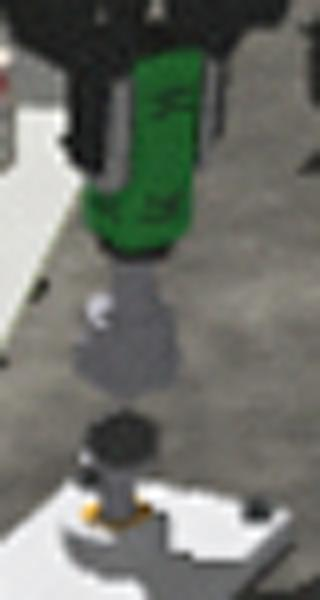

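```bash
python3 -c "
from plan import *
ms();p,R=pose([.5067,-.2485,.068],[-.116,.02,1],138); go(p,R,18,n=3)
"
```

```text
t 7.15 mouth [ 504.3 -246.3   77.7] axis deg [-6.32  0.91] yaw 137.51 F [-0.    0.04 -2.39] M [ 0.004  0.122 -0.024] op 24.9 q6 -1.38
n 3 total mm world [ 2.2 -2.  -9.7] rot tool [-0.02 -0.37 -0.33]
[[[-0.7, -0.2, 3.3, -0.01, -0.12, -0.11, 18], [-0.7, -0.2, 3.3, -0.01, -0.12, -0.11, 18], [-0.7, -0.2, 3.3, -0.01, -0.12, -0.11, 18]]]
```

>>> play_rows:
  increments:
    - [[-0.8,-0.2,3.5,0,-0.2,-0.1,18],[-0.7,-0.2,3.5,0,-0.2,-0.1,18],[-0.5,-0.2,2,0,0,0,18],[0,0,0,0,0,0,18],[0,0,0,0,0,0,18]]

```text
clock: 7.57
position: [0.5036, -0.2461, 0.1081]
orientation: [0.357, 0.932, 0.011, 0.057]
ft_force: [0.7, -1.0, -2.1]
opening: 0.0256
```

```bash
python3 -c "
from plan import *
ms(); d=snap('side','side11'); crop('side11','c5',255,185,305,260,8); m,a=mouth(); print(proj(d,m)); ms()
"
```

```text
t 7.57 mouth [ 508.3 -247.    67.4] axis deg [-6.55  1.15] yaw 137.89 F [ 0.66 -1.01 -2.11] M [0.068 0.098 0.047] op 25.6 q6 -1.38
[274.47096317 234.99789462]
t 7.62 mouth [ 508.3 -247.    67.4] axis deg [-6.55  1.15] yaw 137.89 F [ 0.68 -0.27 -2.34] M [ 0.004  0.098 -0.059] op 25.3 q6 -1.38
```

View pics/c5.png

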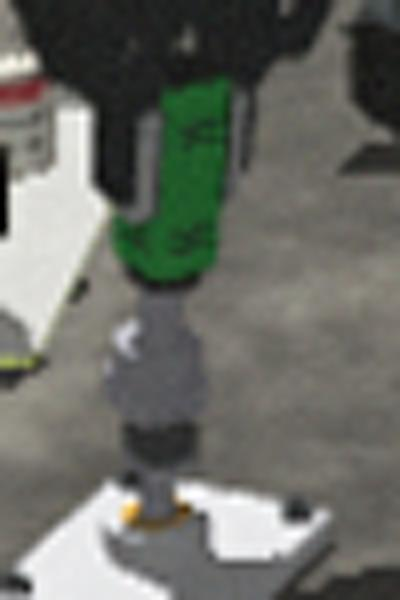

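>>> play_rows:
  increments:
    - [[0.7,-1.2,1,0,0,0,18],[0.3,-0.6,2,0,0,0,18],[0,0,2,0,0,0,18],[0,0,1,0,0,0,18],[0,0,0,0,0,0,18]]

```text
clock: 8.03
position: [0.5025, -0.247, 0.1017]
orientation: [0.357, 0.932, 0.011, 0.057]
ft_force: [0.1, -0.4, -2.6]
opening: 0.0253
```

```bash
python3 -c "
from plan import *
ms(); d=snap('side','side12'); crop('side12','c5',255,185,305,260,8); m,a=mouth(); print(proj(d,m)); ms()
"
```

```text
t 8.03 mouth [ 507.2 -247.8   61. ] axis deg [-6.58  1.17] yaw 137.9 F [ 0.07 -0.45 -2.6 ] M [0.024 0.06  0.007] op 25.3 q6 -1.38
[275.05792316 237.09590497]
t 8.08 mouth [ 507.2 -247.9   61. ] axis deg [-6.58  1.17] yaw 137.9 F [ 0.24  0.41 -2.7 ] M [0.028 0.097 0.025] op 25.2 q6 -1.38
```

View pics/c5.png

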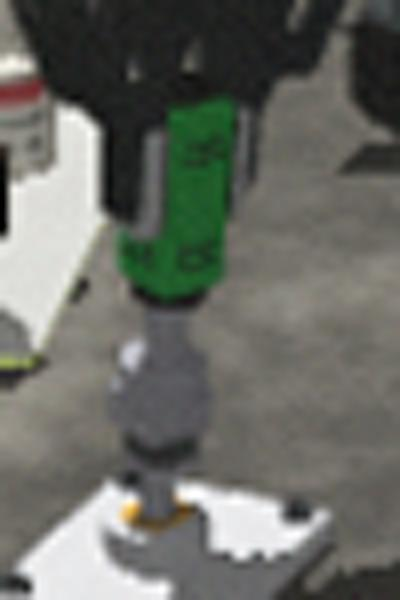

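>>> play_rows:
  increments:
    - [[0,0,1.2,0,0,0,18],[0,0,1.2,0,0,0,18],[0,0,0,0,0,0,18]]

```text
clock: 8.33
position: [0.5031, -0.2474, 0.1002]
orientation: [0.357, 0.932, 0.011, 0.058]
ft_force: [-1.4, 1.3, 2.4]
opening: 0.0255
```

```bash
python3 -c "
from plan import *
ms()"
```

```text
t 8.33 mouth [ 507.9 -248.3   59.5] axis deg [-6.63  1.2 ] yaw 137.9 F [-1.37  1.35  2.43] M [0.254 0.476 0.009] op 25.5 q6 -1.38
```

>>> play_rows:
  increments:
    - [[0,0,0.3,0,0,-2,18],[0,0,0.3,0,0,-2,18],[0,0,0.3,0,0,-2,18],[0,0,0.3,0,0,-2,18],[0,0,0,0,0,0,18]]

```text
clock: 8.75
position: [0.5025, -0.2472, 0.1003]
orientation: [0.288, 0.956, 0.007, 0.058]
ft_force: [-1.5, -1.1, 0.1]
opening: 0.0254
```

```bash
python3 -c "
from plan import *
ms()"
```

```text
t 8.75 mouth [ 507.2 -248.    59.6] axis deg [-6.56  1.17] yaw 146.29 F [-1.47 -1.12  0.13] M [-0.015  0.282  0.049] op 25.4 q6 -1.53
```

>>> play_rows:
  increments:
    - [[0,0,0.8,0,0,1.5,18],[0,0,0.8,0,0,1.5,18],[0,0,0.8,0,0,1.5,18],[0,0,0.8,0,0,1.5,18]]

```text
clock: 9.08
position: [0.5037, -0.2489, 0.0986]
orientation: [0.343, 0.937, 0.009, 0.059]
ft_force: [-3.3, -1.6, -0.9]
opening: 0.0254
```

```bash
python3 -c "
from plan import *
ms();snap('side','side13'); crop('side13','c5',255,185,305,260,8);ms()"
```

```text
t 9.08 mouth [ 508.5 -249.8   57.9] axis deg [-6.69  1.35] yaw 139.59 F [-3.29 -1.63 -0.9 ] M [-0.417  0.783 -0.059] op 25.4 q6 -1.41
t 9.13 mouth [ 508.3 -249.8   57.6] axis deg [-6.67  1.34] yaw 139.5 F [-2.13 -2.93 -0.77] M [-0.552  0.553 -0.043] op 25.2 q6 -1.41
```

View pics/c5.png

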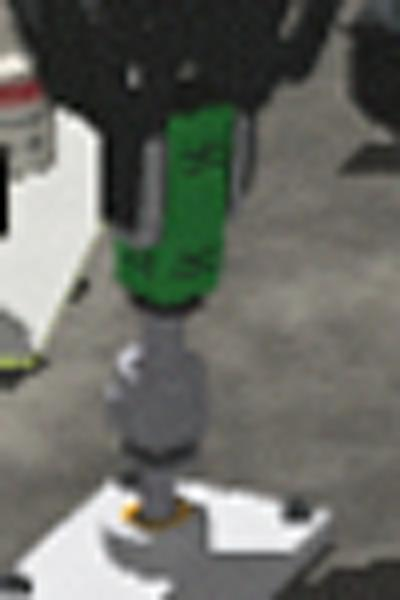

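>>> play_rows:
  increments:
    - [[-0.1,-0.8,0.6,0,0,0,18],[0,-0.5,0.8,0,0,0,18],[0,0,0.8,0,0,0.5,18],[0,0,0.8,0,0,0.5,18]]

```text
clock: 9.47
position: [0.503, -0.2497, 0.0943]
orientation: [0.354, 0.933, 0.01, 0.058]
ft_force: [0.1, -0.1, -1.4]
opening: 0.0252
```

```bash
python3 -c "
from plan import *
ms()"
```

```text
t 9.47 mouth [ 507.8 -250.6   53.6] axis deg [-6.66  1.29] yaw 138.27 F [ 0.09 -0.05 -1.35] M [0.085 0.109 0.013] op 25.2 q6 -1.39
```

The head has slipped in: the mouth is at 53.6 mm with almost no force. I'll go on down to the socket floor.

>>> play_rows:
  increments:
    - [[0,0,1.2,0,0,0,18],[0,0,1.2,0,0,0,18],[0,0,0.8,0,0,0,18],[0,0,0,0,0,0,18]]

```text
clock: 9.8
position: [0.5037, -0.2496, 0.0907]
orientation: [0.354, 0.933, 0.01, 0.058]
ft_force: [-1.7, -0.0, 2.3]
opening: 0.0255
```

```bash
python3 -c "
from plan import *
ms()"
```

```text
t 9.8 mouth [ 508.5 -250.5   50. ] axis deg [-6.67  1.28] yaw 138.22 F [-1.68 -0.01  2.27] M [ 0.022  0.399 -0.067] op 25.5 q6 -1.39
```

```bash
python3 -c "
from plan import *
p,R=pose([.5114,-.2508,.0502],[0,0,1],138.2); go(p,R,18,n=6)"
```

```text
n 6 total mm world [ 7.7 -1.2  0.5] rot tool [3.49 5.84 0.2 ]
[[[-1.1, 0.7, 0.1, 0.58, 0.97, 0.03, 18], [-1.1, 0.7, 0.1, 0.58, 0.97, 0.03, 18], [-1.1, 0.7, 0.0, 0.58, 0.97, 0.03, 18], [-1.1, 0.7, -0.0, 0.58, 0.97, 0.03, 18], [-1.1, 0.7, -0.0, 0.58, 0.97, 0.03, 18], [-1.1, 0.7, -0.1, 0.58, 0.97, 0.03, 18]]]
```

>>> play_rows:
  increments:
    - [[-1.1,0.7,0,0.6,1,0,18],[-1.1,0.7,0,0.6,1,0,18],[-1.1,0.7,0,0.6,1,0,18],[-1.1,0.7,0,0.6,1,0,18],[-0.9,0.5,0,0.5,0.9,0,18],[0,0,0,0,0,0,18],[0,0,0,0,0,0,18]]

```text
clock: 10.38
position: [0.5081, -0.2504, 0.0915]
orientation: [0.355, 0.935, 0.001, 0.006]
ft_force: [-1.9, -1.1, 1.0]
opening: 0.0253
```

```bash
python3 -c "
from plan import *
ms();p,R=pose([.5114,-.2508,.0502],[0,0,1],138.2); go(p,R,18,n=2)"
```

```text
t 10.38 mouth [ 508.6 -250.5   50.5] axis deg [-0.67  0.13] yaw 138.43 F [-1.92 -1.11  1.02] M [-0.009  0.318 -0.023] op 25.3 q6 -1.33
n 2 total mm world [ 3.3 -0.4 -0.3] rot tool [0.35 0.59 0.23]
[[[-1.3, 0.9, 0.2, 0.18, 0.29, 0.12, 18], [-1.3, 0.9, 0.2, 0.18, 0.29, 0.12, 18]]]
```

>>> play_rows:
  increments:
    - [[-1.1,0.9,0.1,0.2,0.3,0,18],[-1,0.9,0.1,0.2,0.3,0,18],[-0.6,0.5,0.1,0,0,0,18],[0,0,0,0,0,0,18]]

```text
clock: 10.72
position: [0.5101, -0.2506, 0.0914]
orientation: [0.355, 0.935, -0.001, -0.002]
ft_force: [-2.9, -0.6, 1.7]
opening: 0.0254
```

```bash
python3 -c "
from plan import *
ms();p,R=pose([.5114,-.2508,.0502],[0,0,1],138.2); go(p,R,18,n=2)"
```

```text
t 10.72 mouth [ 509.9 -250.7   50.4] axis deg [0.22 0.04] yaw 138.46 F [-2.91 -0.62  1.68] M [-0.127  0.636 -0.034] op 25.4 q6 -1.32
n 2 total mm world [ 1.3 -0.2 -0.2] rot tool [-0.17 -0.14  0.26]
[[[-0.6, 0.4, 0.1, -0.09, -0.07, 0.13, 18], [-0.6, 0.4, 0.1, -0.09, -0.07, 0.13, 18]]]
```

>>> play_rows:
  increments:
    - [[-1,0.8,0.1,0,0,0,18],[-1,0.8,0.1,0,0,0,18],[-0.7,0.6,0.1,0,0,0,18],[0,0,0,0,0,0,18]]

```text
clock: 11.05
position: [0.512, -0.2509, 0.0911]
orientation: [0.354, 0.935, -0.001, -0.003]
ft_force: [-3.5, 0.4, 3.2]
opening: 0.0253
```

```bash
python3 -c "
from plan import *
ms();snap('side','side14'); crop('side14','c5',245,185,305,260,8);ms()"
```

```text
t 11.05 mouth [ 511.7 -250.9   50.1] axis deg [0.39 0.03] yaw 138.49 F [-3.46  0.35  3.22] M [-0.217  0.93   0.028] op 25.3 q6 -1.32
t 11.1 mouth [ 511.8 -250.9   50.1] axis deg [0.38 0.03] yaw 138.49 F [-5.3  -1.39  2.32] M [-0.237  1.068  0.039] op 25.0 q6 -1.32
```

View pics/c5.png

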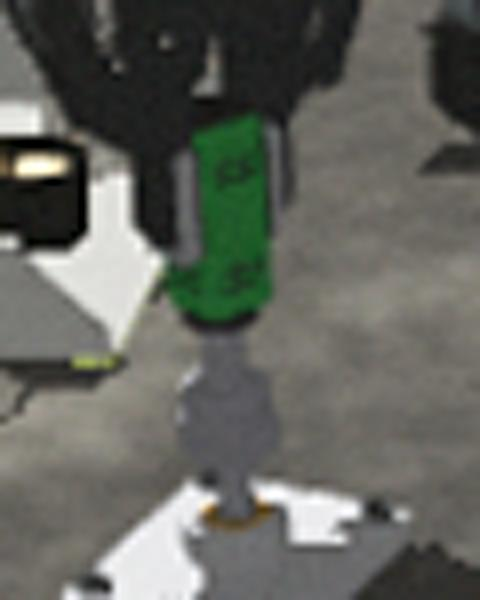

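>>> play_rows:
  increments:
    - [[0.4,-0.3,-0.3,0,0,0,18],[0,0,0,0,0,0,22],[0,0,0,0,0,0,30],[0,0,0,0,0,0,50],[0,0,0,0,0,0,70],[0,0,0,0,0,0,85],[0,0,0,0,0,0,85],[0,0,0,0,0,0,85]]

```text
clock: 11.77
position: [0.5158, -0.251, 0.0919]
orientation: [0.355, 0.935, -0.0, 0.001]
ft_force: [-0.5, -0.3, -0.2]
opening: 0.0851
```

```bash
python3 -c "
from plan import *
ms();snap('side','side15'); crop('side15','c5',235,185,310,260,8);ms()
p,R=pose([.5114,-.2508,.055],[0,0,1],138.2); go(p,R,85,n=1)"
```

```text
t 11.77 mouth [ 515.9 -251.1   50.9] axis deg [-0.12  0.1 ] yaw 138.41 F [-0.47 -0.26 -0.23] M [-0.037 -0.027 -0.054] op 85.1 q6 -1.32
t 11.82 mouth [ 515.9 -251.1   50.9] axis deg [-0.11  0.1 ] yaw 138.42 F [ 0.16  0.05 -0.45] M [ 0.041 -0.008 -0.012] op 84.8 q6 -1.32
n 1 total mm world [-4.4  0.2  4.1] rot tool [0.   0.15 0.22]
[[[3.4, -2.8, -4.1, 0.0, 0.15, 0.22, 85]]]
```

View pics/c5.png

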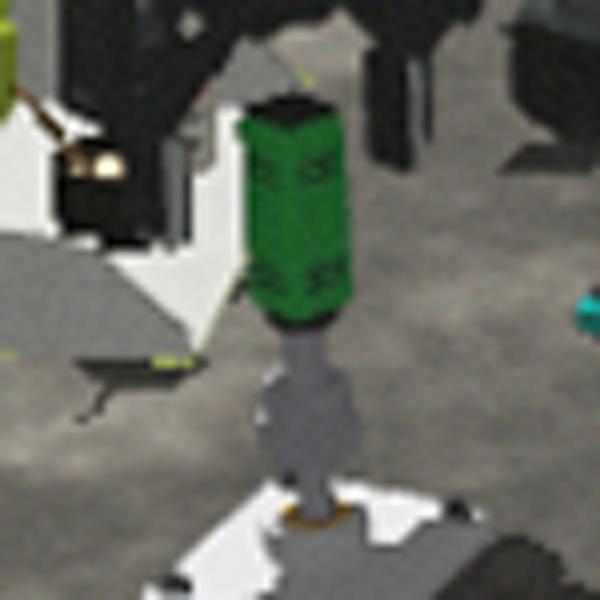

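>>> play_rows:
  increments:
    - [[2,-1.5,-10,0,0,0,85],[0,0,-20,0,0,0,85],[0,0,-30,0,0,0,85],[0,0,-25,0,0,0,85],[0,0,-10,0,0,0,85],[15,18,-5,0,0,0,85],[22,26,0,0,0,0,85],[25,28,0,0,0,0,85],[25,28,0,0,0,0,85],[22,26,0,0,0,0,85]]

```text
clock: 12.65
position: [0.5151, -0.0848, 0.2]
orientation: [0.36, 0.933, -0.001, 0.004]
ft_force: [1.1, -0.5, -0.7]
opening: 0.0847
```

```bash
python3 -c "
from plan import *
st();snap('side','side16');snap('top','top16');
a=cv2.imread('pics/side16.png')[180:290,220:330];b=cv2.imread('pics/top16.png')[140:250,320:430]
cv2.imwrite('pics/c5.png',np.hstack([cv2.resize(a,(400,400),interpolation=2),cv2.resize(b,(400,400),interpolation=2)]))"
```

```text
t 12.65 p [515.1 -84.8 200. ] yaw 137.81 z [ 0.0068 -0.0038 -1.    ] F [ 1.11 -0.45 -0.74] M [-0.056  0.035 -0.014] op 84.7 q [-0.18  0.27  1.86 -0.    1.   -1.02]
```

View pics/c5.png

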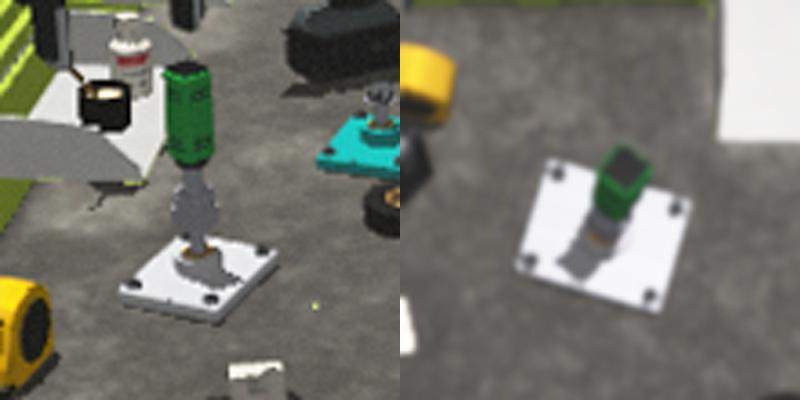

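```bash
cat > drv.py <<'E'
from screw import *
import sys
def dp(d,hx,hy,a,b,yaw):
    # a,b lean deg of axis toward +x,+y
    lean=Ro.from_rotvec(np.radians([-b,a,0])); H=np.array([hx,hy,.026]); c,s=np.cos(yaw),np.sin(yaw)
    W=lambda p:proj(d,H+lean.apply(p)); k=((-1,-1),(1,-1),(1,1),(-1,1))
    sq=lambda h,z:[W([c*u*h-s*v*h,s*u*h+c*v*h,z]) for u,v in k]
    return sq
if __name__=='__main__':
    tt,ss,yaw=sys.argv[1],sys.argv[2],float(sys.argv[3])
    t=ld(tt);s=ld(ss)
    rows=[]
    for d,h,box in ((t,(.5119,-.2519),(366,172,396,214)),(s,(.5113,-.2479),(258,192,288,257))):
        x0,y0,x1,y1=box;f=16; r=[]
        for a,b in ((None,0),(0,0),(3,0),(0,3)):
            im=cv2.resize(np.ascontiguousarray(d['color'][y0:y1,x0:x1,::-1]),None,fx=f,fy=f,interpolation=cv2.INTER_CUBIC)
            im=np.clip(im.astype(float)*1.5,0,255).astype(np.uint8)
            if a is not None:
                sq=dp(d,*h,a,b,np.radians(yaw))
                P=[sq(.013,.140),hull(sq(.013,.074)+sq(.013,.140)),hull(sq(.013,.024)+sq(.013,.04))]
                P+=cyl(d,*h,.018,.012,.026)
                for q in P: cv2.polylines(im,[((np.array(q)-[x0,y0]+.5)*f*16).astype(np.int32)],True,(0,0,255),1,shift=4)
            r.append(cv2.resize(im,(200,300 if h[1]>-.25 else 280)))
        rows.append(np.hstack(r))
    cv2.imwrite('pics/c8.png',np.vstack(rows))
E
python3 drv.py top16 side16 48.4
```

```text
(no output)
```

View pics/c8.png

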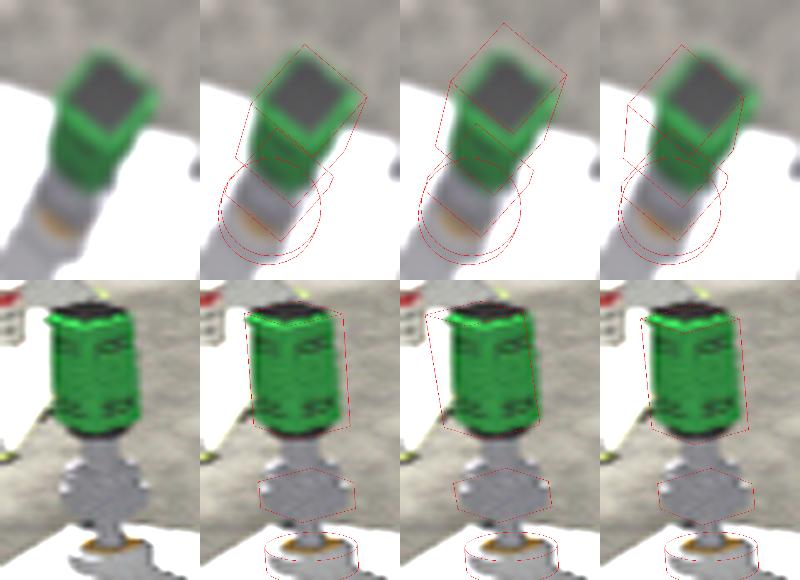

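```bash
python3 -c "
from plan import *
st();p,R=pose([.5115,-.2508,.0505],[0,0,1],138.4); print(p); go(p+[0,0,.095],R,85,vmax=30)"
```

```text
t 12.75 p [515.  -82.4 199.8] yaw 138.08 z [ 0.006  -0.0028 -1.    ] F [ 0.22 -0.08  0.42] M [-0.029 -0.035 -0.004] op 84.5 q [-0.18  0.27  1.86 -0.    1.   -1.02]
[ 0.5115 -0.2508  0.0915]
n 6 total mm world [  -3.5 -168.4  -13.3] rot tool [ 0.11  0.36 -0.32]
[[[-18.3, -21.3, 2.3, 0.02, 0.06, -0.05, 85], [-18.3, -21.3, 2.3, 0.02, 0.06, -0.05, 85], [-18.3, -21.3, 2.3, 0.02, 0.06, -0.05, 85], [-18.3, -21.3, 2.3, 0.02, 0.06, -0.05, 85], [-18.2, -21.3, 2.2, 0.02, 0.06, -0.05, 85], [-18.2, -21.4, 2.2, 0.02, 0.06, -0.05, 85]]]
```

>>> play_rows:
  increments:
    - [[-18,-21,0,0,0,0,85],[-20,-24,0,0,0,0,85],[-20,-24,0,0,0,0,85],[-19,-22,0,0,0,0,85],[-9,-11,0,0,0.3,0,85],[-4,-5,0,0,0,0,85],[0,0,0,0,0,0,85],[0,0,0,0,0,0,85]]

```text
clock: 13.42
position: [0.5096, -0.2277, 0.2003]
orientation: [0.354, 0.935, 0.0, 0.001]
ft_force: [-0.4, 0.2, 0.2]
opening: 0.0847
```

```bash
python3 -c "
from plan import *
st();p,R=pose([.5115,-.2508,.0505],[0,0,1],138.4); go(p+[0,0,.090],R,85,n=2)"
```

```text
t 13.42 p [ 509.6 -227.7  200.3] yaw 138.48 z [ 2.7e-03 -4.0e-04 -1.0e+00] F [-0.38  0.18  0.21] M [-0.019  0.008 -0.009] op 84.7 q [-0.44  0.33  1.78  0.    1.03 -1.29]
n 2 total mm world [  1.9 -23.1 -18.8] rot tool [0.08 0.13 0.08]
[[[-8.4, -8.0, 9.4, 0.04, 0.06, 0.04, 85], [-8.4, -8.0, 9.4, 0.04, 0.06, 0.04, 85]]]
```

>>> play_rows:
  increments:
    - [[-8,-7.6,4,0,0,0,85],[-6,-5.7,6,0,0,0,85],[-2,-2,5,0,0,0,85],[0,0,0,0,0,0,85],[0,0,0,0,0,0,85]]

```text
clock: 13.83
position: [0.5114, -0.2491, 0.1831]
orientation: [0.353, 0.936, 0.001, 0.001]
ft_force: [0.7, -0.3, -0.5]
opening: 0.0852
```

```bash
python3 -c "
from plan import *
st();p,R=pose([.5115,-.2508,.0505],[0,0,1],138.4); go(p,R,85,n=6)"
```

```text
t 13.83 p [ 511.4 -249.1  183.1] yaw 138.66 z [ 1.7e-03  4.0e-04 -1.0e+00] F [ 0.66 -0.3  -0.55] M [ 0.069 -0.012  0.018] op 85.2 q [-0.47  0.36  1.77  0.    1.01 -1.32]
n 6 total mm world [  0.1  -1.7 -91.6] rot tool [0.08 0.06 0.26]
[[[-0.2, -0.2, 15.3, 0.01, 0.01, 0.04, 85], [-0.2, -0.2, 15.3, 0.01, 0.01, 0.04, 85], [-0.2, -0.2, 15.3, 0.01, 0.01, 0.04, 85], [-0.2, -0.2, 15.3, 0.01, 0.01, 0.04, 85], [-0.2, -0.2, 15.3, 0.01, 0.01, 0.04, 85], [-0.2, -0.2, 15.3, 0.01, 0.01, 0.04, 85]]]
```

>>> play_rows:
  increments:
    - [[-0.5,-0.5,15,0,0,0,85],[-0.5,-0.5,16,0,0,0,85],[-0.2,-0.2,16,0,0,0,85],[0,0,15,0,0,0,85],[0,0,14,0,0,0,85],[0,0,8,0,0,0,85],[0,0,4,0,0,0,85],[0,0,0,0,0,0,85],[0,0,0,0,0,0,85]]

```text
clock: 14.58
position: [0.5136, -0.2483, 0.0925]
orientation: [0.351, 0.936, 0.001, 0.002]
ft_force: [-0.4, -0.6, -0.9]
opening: 0.0851
```

```bash
python3 -c "
from plan import *
st();p,R=pose([.5115,-.2508,.0505],[0,0,1],138.4); go(p,R,85,n=2)"
```

```text
t 14.58 p [ 513.6 -248.3   92.5] yaw 138.87 z [ 3.7e-03  2.0e-04 -1.0e+00] F [-0.44 -0.6  -0.87] M [0.006 0.    0.007] op 85.1 q [-0.47  0.49  1.82  0.    0.82 -1.33]
n 2 total mm world [-2.1 -2.5 -1. ] rot tool [0.15 0.15 0.47]
[[[-0.0, -1.6, 0.5, 0.07, 0.08, 0.24, 85], [-0.0, -1.6, 0.5, 0.07, 0.08, 0.24, 85]]]
```

>>> play_rows:
  increments:
    - [[0,-1.8,0.5,0.1,0.1,0.3,85],[0,-1.5,0.4,0.1,0.1,0.2,85],[0,0,0,0,0,0,85],[0,0,0,0,0,0,70]]
  grip_force: 30

```text
clock: 14.92
position: [0.5128, -0.2517, 0.0941]
orientation: [0.356, 0.935, -0.001, 0.001]
ft_force: [0.5, -0.0, 0.4]
opening: 0.0749
```

```bash
python3 -c "
from plan import *
st();p,R=pose([.5115,-.2508,.0505],[0,0,1],138.4); go(p,R,60,n=1)"
```

```text
t 14.92 p [ 512.8 -251.7   94.1] yaw 138.33 z [ 0.0019 -0.0021 -1.    ] F [ 0.47 -0.    0.44] M [-0.036  0.012  0.026] op 74.9 q [-0.48  0.49  1.82 -0.    0.83 -1.32]
n 1 total mm world [-1.3  0.9 -2.6] rot tool [-0.02  0.16 -0.07]
[[[1.6, -0.2, 2.6, -0.02, 0.16, -0.07, 60]]]
```

>>> play_rows:
  increments:
    - [[1,-0.1,1.5,0,0.1,0,60],[0,0,0,0,0,0,45],[0,0,0,0,0,0,36],[0,0,0,0,0,0,30],[0,0,0,0,0,0,26],[0,0,0,0,0,0,22],[0,0,0,0,0,0,20],[0,0,0,0,0,0,18]]
  grip_force: 40

```text
clock: 15.58
position: [0.5122, -0.2518, 0.0937]
orientation: [0.356, 0.935, -0.001, 0.001]
ft_force: [-0.6, 0.1, 1.6]
opening: 0.0254
```

```bash
python3 -c "
from plan import *
st();snap('side','side17'); crop('side17','c5',235,185,310,260,8)"
```

```text
t 15.58 p [ 512.2 -251.8   93.7] yaw 138.33 z [ 0.0017 -0.0021 -1.    ] F [-0.57  0.14  1.57] M [-0.084  0.087  0.082] op 25.4 q [-0.48  0.49  1.82 -0.    0.83 -1.32]
```

View pics/c5.png

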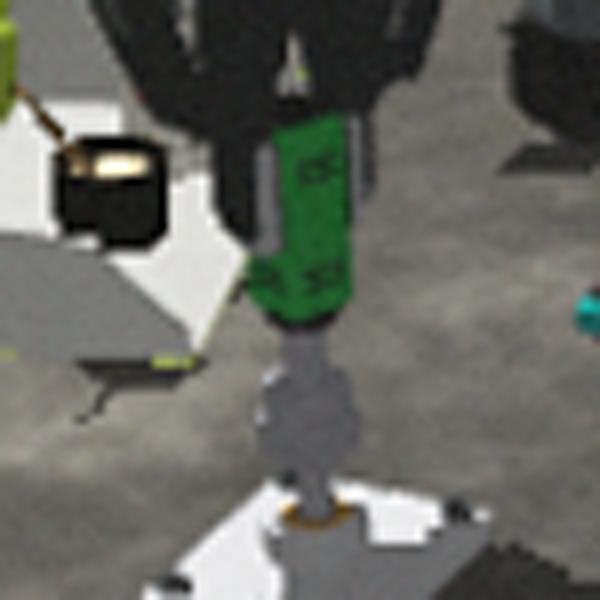

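```bash
cat >> plan.py <<'E'
C=np.array([.5116,-.2509])
OFF=None
def turn(off,yaw,z,n,hand=18):
    s,p0,R0=state(); x=R0.as_matrix()[:,0]; y0=np.degrees(np.arctan2(x[1],x[0])); print('yaw',y0.round(2))
    rows=[];p=p0;R=R0
    for i in range(1,n+1):
        R1=down(y0+(yaw-y0)*i/n); p1=np.r_[C-R1.apply([*off,0])[:2], p0[2]+(z-p0[2])*i/n]
        rows.append([*np.round(R.inv().apply(p1-p)*1000,2).tolist(),*np.round((R.inv()*R1).as_rotvec(degrees=True),2).tolist(),hand]); p,R=p1,R1
    print(rows)
E
python3 -c "
from plan import *
s,p,R=state(); off=R.inv().apply([*(C-p[:2]),0])[:2]; print('off',off*1000)
turn(off,93,.0934,8)"
```

```text
off [1.02856781 0.26788771]
yaw 138.33
[[0.03, -0.1, 0.03, -0.02, 0.15, 5.67, 18], [0.03, -0.1, 0.03, 0.0, 0.0, 5.67, 18], [0.03, -0.1, 0.03, 0.0, 0.0, 5.67, 18], [0.03, -0.1, 0.03, 0.0, 0.0, 5.67, 18], [0.03, -0.1, 0.03, 0.0, 0.0, 5.67, 18], [0.03, -0.1, 0.03, 0.0, 0.0, 5.67, 18], [0.03, -0.1, 0.03, 0.0, 0.0, 5.67, 18], [0.03, -0.1, 0.03, 0.0, 0.0, 5.67, 18]]
```

>>> play_rows:
  increments:
    - [[0,-0.1,0.1,0,0.1,3,18],[0,-0.1,0.1,0,0,4,18],[0,-0.1,0.1,0,0,4,18],[0,-0.1,0.1,0,0,3,18],[0,0,0,0,0,0,18]]
  grip_force: 60

```text
clock: 16.05
position: [0.5119, -0.2522, 0.0936]
orientation: [0.471, 0.882, -0.001, 0.0]
ft_force: [-0.2, -0.0, 0.6]
opening: 0.0254
```

```bash
python3 -c "
from plan import *
st();turn(np.array([.00103,.0]),93,.0928,6)"
```

```text
t 16.05 p [ 511.9 -252.2   93.6] yaw 123.75 z [ 0.     -0.0012 -1.    ] F [-0.21 -0.04  0.58] M [-0.042  0.106  0.045] op 25.4 q [-0.48  0.49  1.82 -0.    0.83 -1.07]
yaw 123.75
[[0.17, 0.39, 0.13, -0.03, 0.06, 5.12, 18], [0.0, -0.09, 0.13, 0.0, 0.0, 5.12, 18], [0.0, -0.09, 0.13, 0.0, 0.0, 5.12, 18], [0.0, -0.09, 0.13, 0.0, 0.0, 5.12, 18], [0.0, -0.09, 0.13, 0.0, 0.0, 5.12, 18], [0.0, -0.09, 0.13, 0.0, 0.0, 5.12, 18]]
```

>>> play_rows:
  increments:
    - [[0.2,0.4,0.1,0,0,5,18],[0,-0.1,0.1,0,0,5,18],[0,-0.1,0.1,0,0,5,18],[0,-0.1,0.1,0,0,5,18],[0,-0.1,0.1,0,0,5,18],[0,0,0,0,0,0,18]]

```text
clock: 16.55
position: [0.5116, -0.2525, 0.0932]
orientation: [0.654, 0.756, -0.001, 0.001]
ft_force: [-0.2, -0.2, 0.9]
opening: 0.0254
```

```bash
python3 -c "
from plan import *
st();turn(np.array([.00103,.0]),70,.0926,5)"
```

```text
t 16.55 p [ 511.6 -252.5   93.2] yaw 98.27 z [-3.0e-04 -2.4e-03 -1.0e+00] F [-0.19 -0.18  0.94] M [-0.053  0.171 -0.02 ] op 25.4 q [-0.48  0.49  1.82 -0.    0.83 -0.62]
yaw 98.27
[[0.54, 0.12, 0.12, -0.03, 0.13, 5.65, 18], [0.01, -0.1, 0.12, 0.0, 0.0, 5.65, 18], [0.01, -0.1, 0.12, 0.0, 0.0, 5.65, 18], [0.01, -0.1, 0.12, 0.0, 0.0, 5.65, 18], [0.01, -0.1, 0.12, 0.0, 0.0, 5.65, 18]]
```

>>> play_rows:
  increments:
    - [[0.6,0.1,0.1,0,0.1,5,18],[0,-0.1,0.1,0,0,5,18],[0,-0.1,0.1,0,0,5,18],[0,-0.1,0.1,0,0,5,18],[0,-0.1,0.1,0,0,5,18],[0,0,0,0,0,0,18]]

```text
clock: 17.05
position: [0.5112, -0.2527, 0.0929]
orientation: [0.801, 0.599, -0.001, 0.001]
ft_force: [-0.6, -0.5, 1.3]
opening: 0.0252
```

```bash
python3 -c "
from plan import *
st();turn(np.array([.00103,.0]),44,.0924,5);snap('side','side18'); crop('side18','c5',235,185,310,260,8)"
```

```text
t 17.05 p [ 511.2 -252.7   92.9] yaw 73.63 z [-5.0e-04 -2.2e-03 -1.0e+00] F [-0.56 -0.48  1.27] M [-0.068  0.117  0.055] op 25.2 q [-0.48  0.49  1.82 -0.    0.83 -0.19]
yaw 73.63
[[0.82, -0.25, 0.09, 0.01, 0.13, 5.93, 18], [0.01, -0.11, 0.1, 0.0, 0.0, 5.93, 18], [0.01, -0.11, 0.1, 0.0, 0.0, 5.93, 18], [0.01, -0.11, 0.1, 0.0, 0.0, 5.93, 18], [0.01, -0.11, 0.1, 0.0, 0.0, 5.93, 18]]
```

View pics/c5.png

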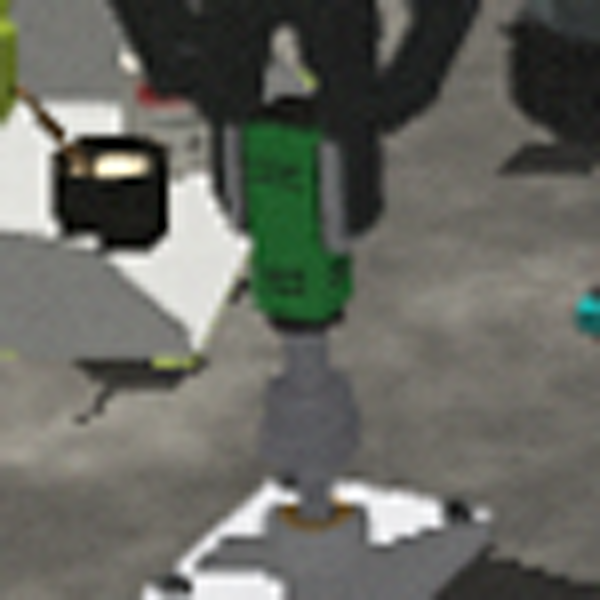

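>>> play_rows:
  increments:
    - [[0.9,-0.2,0.1,0,0.1,5,18],[0.3,-0.1,0.1,0,0,6,18],[0.2,-0.1,0.1,0,0,6,18],[0.1,-0.1,0.1,0,0,6,18],[0,-0.1,0.1,0,0,5,18],[0,0,0,0,0,0,18]]

```text
clock: 17.6
position: [0.5108, -0.2526, 0.0925]
orientation: [0.919, 0.395, -0.001, 0.001]
ft_force: [-0.6, -0.1, 0.9]
opening: 0.0254
```

```bash
python3 -c "
from plan import *
st();turn(np.array([.00103,.0]),42,.0922,1)"
```

```text
t 17.6 p [ 510.8 -252.6   92.5] yaw 46.56 z [-8.0e-04 -3.5e-03 -1.0e+00] F [-0.63 -0.12  0.91] M [-0.025  0.149 -0.038] op 25.4 q [-0.48  0.49  1.82 -0.    0.83  0.28]
yaw 46.56
[[0.82, -0.67, 0.3, 0.11, 0.17, 4.56, 18]]
```

>>> play_rows:
  increments:
    - [[0.8,-0.7,0.2,0.1,0.1,1,18],[0.5,-0.5,0.1,0,0,1,18],[0.3,-0.3,0,0,0,0.5,18],[0,0,0,0,0,0,18]]

```text
clock: 17.93
position: [0.5109, -0.2521, 0.0925]
orientation: [0.925, 0.381, -0.001, 0.002]
ft_force: [-1.0, -2.8, 0.1]
opening: 0.0255
```

```bash
python3 -c "
from plan import *
st();turn(np.array([.00103,.0]),44,.0922,1)"
```

```text
t 17.93 p [ 510.9 -252.1   92.5] yaw 44.81 z [-3.e-04 -4.e-03 -1.e+00] F [-0.98 -2.78  0.05] M [-0.582  0.232  0.094] op 25.5 q [-0.48  0.49  1.83 -0.01  0.82  0.31]
yaw 44.81
[[0.3, -0.4, 0.34, 0.15, 0.17, 0.81, 18]]
```

>>> play_rows:
  increments:
    - [[0,0,0,0,0,0,18],[0,0,0,0,0,0,22],[0,0,0,0,0,0,30],[0,0,0,0,0,0,50],[0,0,0,0,0,0,70],[0,0,0,0,0,0,85],[0,0,0,0,0,0,85],[0,0,0,0,0,0,85]]

```text
clock: 18.6
position: [0.511, -0.2499, 0.0918]
orientation: [0.924, 0.382, -0.0, 0.0]
ft_force: [1.0, -0.2, 0.1]
opening: 0.0848
```

```bash
python3 -c "
from plan import *
st()"
```

```text
t 18.6 p [ 511.  -249.9   91.8] yaw 44.96 z [-5.e-04 -3.e-04 -1.e+00] F [ 0.98 -0.2   0.11] M [ 0.022  0.013 -0.019] op 84.8 q [-0.48  0.49  1.83 -0.    0.82  0.31]
```

>>> play_rows:
  increments:
    - [[0,0,-10,0,0,0,85],[0,0,-20,0,0,0,85],[0,0,-30,0,0,0,85],[0,0,-25,0,0,0,85],[0,0,-10,0,0,0,85],[16,-16,-5,0,0,0,85],[24,-24,0,0,0,0,85],[26,-26,0,0,0,0,85],[26,-26,0,0,0,0,85],[20,-20,0,0,0,0,85]]

```text
clock: 19.43
position: [0.5123, -0.0916, 0.2004]
orientation: [0.926, 0.378, 0.002, 0.002]
ft_force: [0.4, 0.4, 0.6]
opening: 0.0848
```

```bash
python3 -c "
from plan import *
st();snap('side','side20');snap('top','top20');"; python3 drv.py top20 side20 45
```

```text
t 19.43 p [512.3 -91.6 200.4] yaw 44.41 z [ 0.0042 -0.0016 -1.    ] F [0.35 0.43 0.57] M [ 0.028 -0.015  0.014] op 84.8 q [-0.2   0.27  1.86 -0.    1.    0.6 ]
```

View pics/c8.png

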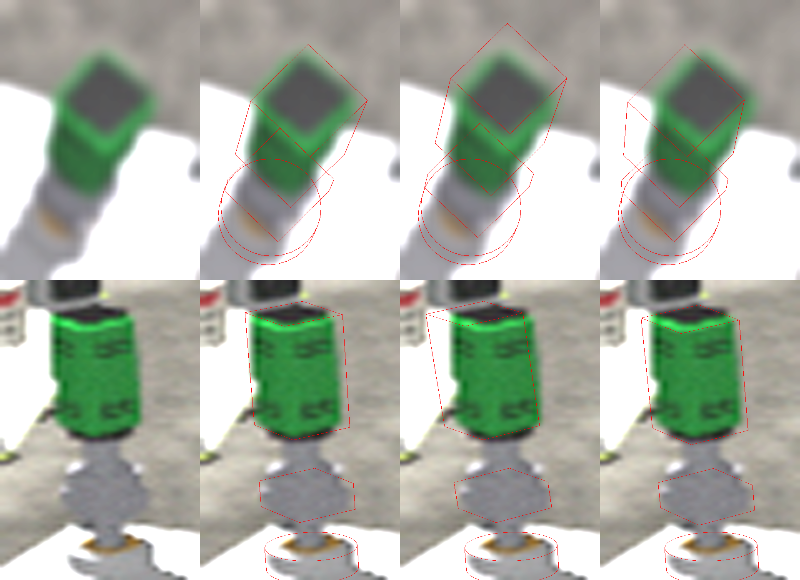

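View pics/top20.png

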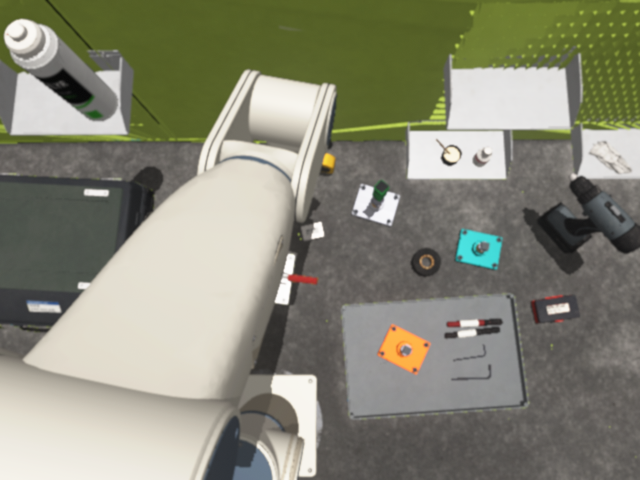

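>>> play_rows:
  increments:
    - [[0,0,-5,0,0,0,85],[0,0,0,0,0,0,85],[0,0,0,0,0,0,85],[0,0,0,0,0,0,85]]

```text
clock: 19.87
position: [0.5123, -0.0906, 0.2061]
orientation: [0.925, 0.38, 0.002, 0.002]
ft_force: [-0.4, 0.3, 0.4]
opening: 0.0847
```

```bash
python3 -c "
from plan import *
st();d=snap('top','top21');a=ld('top20');
x=np.abs(d['color'][170:215,350:405].astype(int)-a['color'][170:215,350:405]);print('driver moved? max diff',x.max())
print(order.hand_in())"
```

```text
t 19.87 p [512.3 -90.6 206.1] yaw 44.72 z [ 0.004  -0.0017 -1.    ] F [-0.38  0.33  0.36] M [-0.002 -0.011 -0.004] op 84.7 q [-0.2   0.26  1.86 -0.    1.02  0.59]
driver moved? max diff 27
the job is handed in; nothing more can be done
None
```

The green driver is on the screw, standing upright and released, and the job is handed in at about 20 s of the 72 s allowed. No verdict was reported.

**What I did:**
- I took the green driver out of the stand and tilted it to match the screw's lean of about 6.7°.
- I turned it lightly by feel until the head slipped in, then seated it on the socket floor. Contact force stayed at roughly 5 N.
- I brought the screw upright, let go and checked it from both cameras, then gripped again and turned about 93° clockwise.
- I released the driver and backed the arm away.

**Last checks:**
- **Upright:** outlines laid over the top and side views show the driver within about 1° of vertical.
- **Turn:** the tool turned 93.4°. Less the play in the socket, the screw should have turned at least 85°. The tool sank 1.2 mm, which fits.
- **Clear:** the force readings were near zero with the arm away.

**What disagreed or stayed unproven:**
- The fingertips appeared about 27 mm higher in the pictures than the reported tool position implied, so I gripped by sight.
- The two cameras differed by about 4 mm in y. I took the middle value and confirmed it by feel.
- The screw's own turn and lean were inferred from the tool and the driver, not measured.
- The last two top pictures of the driver differed by up to 27 grey levels. I took that as image noise but did not check it further.
- I did not measure the bottle, tape measure or reference block again at the end. I never worked near them, and no unexpected contact force showed.

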